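Take a sample vial from the latched dry cabinet to the stage

TASK

Open the sloping clear door of the dry cabinet: push its black knob in, give it a quarter turn anticlockwise and lift the door by it, all the way up, where it stays by itself. Then take out the vial with the orange cap, leaving the other vials in the rack, and stand it upright in the middle of the black stage plate without dropping it. Leave the door open and the other things on the table where they are.

Things in the scene. Friction and masses are not known exactly. Their poses are not given: they have to be found in the camera images.
- cabinet: White sloped-front dry cabinet, fixed: 210 mm deep (x), 250 wide (y), 55 high in front, 173 at the back. Origin: centre of the underside; x from front to back, y left, z up. The slope, 36 degrees from horizontal, is all door: its frame plane runs from x -105, z 55 mm (front lip) to the hinge at x 57, z 173. The 6 mm side walls follow the slope. A grey vial rack is fixed inside.
- rack_mid (a point): Centre of the top face of the grey vial rack, 53 mm above the table; axes as the cabinet's. Six square pockets, 8 mm deep, at x -18 and +18 mm and y -48, 0 and +48 mm from here, each with a vial. Fingers fit only left and right of a vial (30 mm free in y to the next one, 18 mm in x). The open door hangs above: reach in under it with the tool leaning to the cabinet's front.
- door (a joint): Door angle, rad: 0 closed, 1.75 fully open at its stop, then leaning 64 degrees above horizontal towards the front, its free edge 350 mm above the table. Clear, 200 x 250 x 6 mm, 0.34 kg, hinged along its upper edge; the front edge swings up. A stiff hinge (0.55 N m) keeps it where it is left; lifting it at the knob takes up to 8 N.
- door_hinge (a point): Middle of the hinge line, which runs along the cabinet's y, in the frame plane. This frame turns with the door: x up the slope, z out of the outer face. The outer face lies 6 mm out, the knob's axis 162 mm and the free edge 200 mm down the slope (-x).
- latch (a joint): Knob angle, rad: 0 latched (up to 0.15 of play at the start), 1.571 open, at its stop; it opens anticlockwise seen from outside. A spring holds it out: it turns past 0.26 only while pushed in, at least 5 mm of its 7 mm travel (5 N at first, 12 N at the bottom, then solid). Past 1.35 it springs out again. The cam frees the door from 1.2 on. Turning friction 0.06 N m.
- knob_grip (a point): Grip point on the axis of the black T-shaped latch knob, 30 mm out from the door's outer face. The wing is 12 mm thick, 44 mm long, 14 to 40 mm out from the door, on a 12 mm stem. z points out along the axis, square to the door (push in along -z), y along the wing (across the cabinet when latched, up the slope when open; white mark at its +y end), x across its thickness.
- vial_orange (a point): Centre (half-way up) of the vial with the orange cap, the one to move: amber glass, 18 mm across, 60 mm tall, its cap the top 16 mm and as wide, 28 g. It stands upright in any one of the six pockets, base 45 mm above the table. The cabinet's walls leave room to take it only by the cap, about 18 to 22 mm above this point.
- stage_top (a point): Centre of the top face of the black translation stage's plate, 110 x 110 mm, 60 mm above the table, fixed, bare; steel micrometers stand out from two of its sides. z up.
- vial_blue1 (a point): Centre of a neighbouring vial of the same size with a blue cap, which stays in the rack.
- vial_blue2 (a point): Centre of a neighbouring vial of the same size with a blue cap, which stays in the rack.
- vial_white1 (a point): Centre of a neighbouring vial of the same size with a white cap, which stays in the rack.
- vial_white2 (a point): Centre of a neighbouring vial of the same size with a white cap, which stays in the rack.
- vial_black1 (a point): Centre of a neighbouring vial of the same size with a black cap, which stays in the rack.
- meter_mid (a point): Middle of an orange handheld meter, 155 x 75 x 30 mm, lying on the table; a bystander.
- bottle_mid (a point): Half-way up an amber bottle, 52 mm across, 100 mm tall, on the table; a bystander.
- mount_mid (a point): Half-way up a small lens on a steel post and foot, 89 mm tall, on the table; a bystander.
- driver_mid (a point): A red-handled screwdriver, 180 mm long, lying on the table; a bystander.

How it is judged (in metres and radians):
On the way, in this order (a step that is already met when the one before it is completed fails the run):
1. the latch knob is turned to open (more than 1.3 rad) (value of joint latch above 1.3 rad), for 0.1 s.
2. the door is lifted all the way (more than 1.55 rad of 1.75) (value of joint door above 1.55 rad), for 0.3 s.
At the end, for the whole second after the job is handed in: The door stands open by more than 1.5 rad, and the orange-capped vial stands upright (within 0.12 rad) and still on the stage plate, its axis within 30 mm of the plate's centre and its base on the plate (within 4 mm). The robot touches nothing (value of joint door above 1.5 rad and horizontal distance between vial_orange and stage_top below 0.03 m and z of vial_orange in the frame of stage_top between 0.026 and 0.034 m and angle between vial_orange's own z axis and vertical below 0.12 rad and linear speed of v_orange below 0.02 m/s).
It fails at once if another vial is pulled out of its pocket or knocked over (moved more than 15 mm) (distance of any of vial_blue1, vial_blue2, vial_white1, vial_white2, vial_black1 from where it was at the start of the episode above 0.015 m).
It fails at once if a bystander on the table is shoved or knocked over (moved more than 30 mm) (distance of any of meter_mid, bottle_mid, mount_mid, driver_mid from where it was at the start of the episode above 0.03 m).
It fails at once if the vial is dropped: it moves faster than 0.5 m/s while no finger touches it (linear speed of v_orange above 0.5 m/s and contact force between the fingers and v_orange below 0.05 N).
It also fails if it takes over 64 s, if anything falls off the work surface, if the arm or the gripper's body presses on something with over 40 N, if the wrist force passes 120 N, or if a joint passes its speed limit or range.

ROBOT

A 6-joint arm with a two-finger parallel gripper is mounted at the origin on the work surface. World frame = base frame: x ahead of the robot, y to its left, z up, the work surface at z = 0. Lengths are in mm, angles in degrees, forces in N, time in s.
With the tool pointing down it reaches from about 300 to 850 mm from the base axis. Payload 4.2 kg.
Tool frame: the origin (TCP) lies on the centre line of the jaws, within the pads' length; the fingertips stand 11 mm ahead of it and the grasp point (between the pads) lies 8 mm behind it; z points along the fingers, y is the direction in which the jaws open and shut (so a half turn about z gives the same grasp; the last joint's range is limited). The gripper opens to 91 mm and grips with 3 to 60 N. Pads are 32 mm wide; open, the fingers measure 118 mm over their backs; the gripper's body (76 mm by 178 mm) begins 60 mm behind the grasp point.
Start: joints at [-1.146, 18.312, 89.639, -0, 72.044, -1.146], TCP at [575.017, 0, 201.576] pointing down, gripper open.
Joint ranges: [-177.97, 177.97], [-48.28, 115.42], [12.27, 149.76], [-77.06, 257.06], [2.81, 150.46], [-146.56, 146.56]. Speed limits (degrees/s): [147.25, 147.25, 180, 180, 180, 180].

INTERFACE

Orientations are given as [roll, pitch, yaw] about the fixed x, y, z axes, in that order (R = Rz(yaw) Ry(pitch) Rx(roll)).
In Python, from workcell import env, grab_frame gives the robot as it stands. The module is installed in compiled form; this text tells all that it offers.
- The arm moves only by the tool arm_command, never from a script. Its argument "series" is one flat list of numbers, 6 for each row, row after row: the shift along the world's x, y, z each as a share of 400 mm, from -1 to 1, then the turn, a rotation vector about the world's x, y, z each as a share of 45 degrees, from -1 to 1. A call has 1 to 20 rows; each row shifts and turns the commanded pose from where the row before left it; what a row does not reach is not made up. A row lasts 1/12 s, in which the tool goes at most 41.7 mm and 7.16 degrees, less where a joint would pass 70% of its speed; a pose out of reach is approached as far as the arm can. A call with a number of a shift or a turn outside -1 to 1 is refused whole. A call with a gripper value outside its range is refused whole. "hand" is the opening, from 0 (shut) to 1 (fully open), set as the call begins (left out, the last holds). The fingers move at their own pace and stop on an object; "newtons" is the grip in N (left out, the last holds). Time passes only in rows, so rows that do not move let the fingers close. It gives the time, the measured TCP pose, the force and the opening at its end, in the units of the state.
- env.state(): the state, without advancing time (a new reading comes with each control period).
- grab_frame(name): name is "scene" or "side" or "wrist"; returns a dict with "frame" (420x560x3 uint8, red, green, blue), "intrinsics" (3x3 intrinsics, pixels), "R" (3x3) and "t" (3): a world point X has camera coordinates R X + t; the wrist camera has in their place "tool_from_camera" (4x4, takes a point from camera to tool coordinates, whose origin is the TCP and whose axes are the flange's). Camera axes: x right, y down, z forward; pixel columns grow to the right and rows downward; lengths in mm; the calibration is good to about 2 mm. A picture is of the moment at which its call begins: read the wrist's pose just before it. There is no depth.
- env.job_done(): hands the job in, once; it reports no verdict.
The state is a dict: "time_s": time; "qpos": joint angles; "qvel": joint speeds; "effort": joint torques, N m; "ee_pos": TCP position; "ee_rot": TCP orientation; "force": force on the tool from outside, world axes, zero at the start; "torque": the same for the moment, N m; "gripper_width": finger opening in mm.
Only numpy, scipy, OpenCV 4.12 (cv2) and the standard library are available. Lean on these libraries where they do the work, as an engineer would, in place of code of your own. Each camera call takes 0.05 s, during which the arm holds its last target.

## Working session

There is one attempt and no reset: what is moved stays moved. The work goes in short steps, Python scripts to look and compute and a tool call to move; the robot and the scene stay as the last step left them, time stands still between calls to the robot, and variables do not carry over. Pictures are saved under pics/ and viewed, and the job is handed in when it is done.

Besides the shell and the picture viewer there is one more tool, called by a JSON object that holds its "name" and its "arguments", one argument or row to a line. arm_command: Moves the arm, as the interface text tells. Shift numbers are shares of 400 mm and turn numbers shares of 45 degrees, none past 1 either way. Its arguments: {"type":"object","properties":{"series":{"type":"array"},"hand":{"type":"number"},"newtons":{"type":"number"}},"required":["series"]}

```bash
mkdir -p pics; python3 - <<'E'
from workcell import env, grab_frame
import cv2, numpy as np
print(env.state())
for n in ["scene","side","wrist"]:
    d=grab_frame(n); cv2.imwrite(f"pics/{n}0.png",d["frame"][:,:,::-1])
    print(n,{k:np.round(v,4).tolist() for k,v in d.items() if k!="frame"})
E
```

```text
{'time_s': 0.0, 'qpos': array([-1.14528845e+00,  1.83514638e+01,  8.97082144e+01, -1.51161084e-03,
        7.20435729e+01, -1.14469716e+00]), 'qvel': array([ 0.01782269, -0.02844949,  0.00409215, -0.04192981,  0.09574528,
        0.0444245 ]), 'effort': array([-5.01459035e-04, -4.12465632e+01, -2.31973493e+01,  7.28826877e-02,
        4.58198413e-02, -1.41870069e-04]), 'ee_pos': array([5.74456998e+02, 9.17883269e-03, 2.00709831e+02]), 'ee_rot': array([-1.79896741e+02, -6.25836235e-04,  8.99998755e+01]), 'force': array([-0.71140968, -0.25755967,  0.11216975]), 'torque': array([0.01754231, 0.00378972, 0.01831574]), 'gripper_width': 90.94308999364236}
scene {'intrinsics': [[512.3425, 0.0, 271.2398], [0.0, 512.3425, 208.4389], [0.0, 0.0, 1.0]], 'R': [[0.4681, 0.8836, -0.0135], [0.7046, -0.3824, -0.5978], [-0.5334, 0.2703, -0.8015]], 't': [-257.3963, -291.4305, 1700.5312]}
side {'intrinsics': [[435.2987, 0.0, 280.0247], [0.0, 435.2987, 206.0647], [0.0, 0.0, 1.0]], 'R': [[-0.6989, -0.7152, 0.004], [-0.5456, 0.5296, -0.6495], [0.4624, -0.4562, -0.7603]], 't': [400.2389, 385.0323, 1203.3763]}
wrist {'intrinsics': [[372.5556, 0.0, 285.1703], [0.0, 372.5556, 214.8722], [0.0, 0.0, 1.0]], 'tool_from_camera': [[0.0003, -0.9581, -0.2864, 81.6863], [1.0, 0.0003, 0.0001, -1.2758], [-0.0, -0.2864, 0.9581, -182.2871], [0.0, 0.0, 0.0, 1.0]]}
```

View pics/scene0.png

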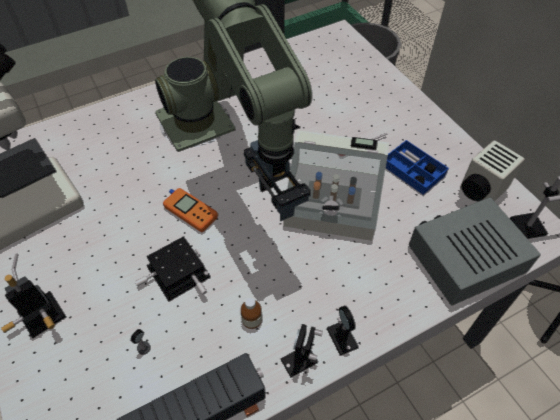

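View pics/side0.png

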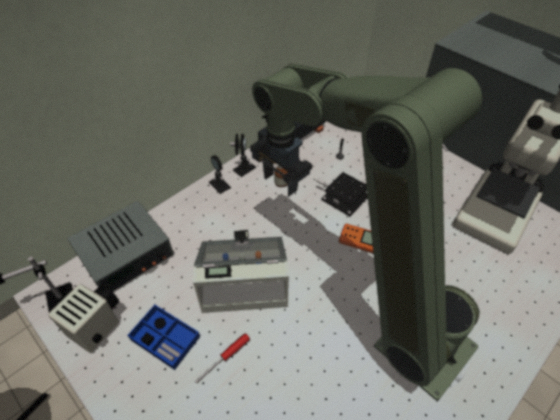

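View pics/wrist0.png

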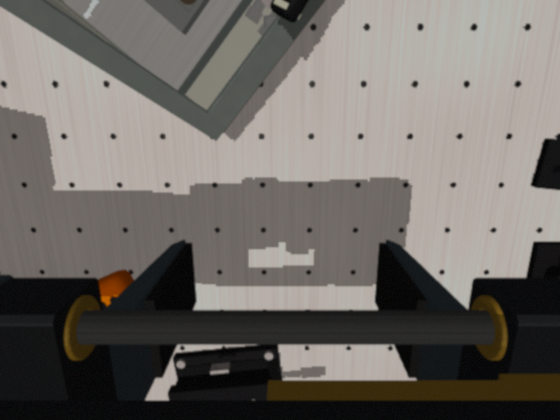

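```bash
python3 - <<'E'
import cv2
a=cv2.imread("pics/scene0.png"); cv2.imwrite("pics/scene0c.png",cv2.resize(a[120:250,250:410],None,fx=5,fy=5,interpolation=cv2.INTER_CUBIC)[:600,:800])
a=cv2.imread("pics/side0.png"); cv2.imwrite("pics/side0c.png",cv2.resize(a[220:320,180:300],None,fx=6,fy=6,interpolation=cv2.INTER_CUBIC))
a=cv2.imread("pics/scene0.png"); cv2.imwrite("pics/scene0d.png",cv2.resize(a[180:300,130:280],None,fx=5,fy=5,interpolation=cv2.INTER_CUBIC)[:600,:800])
E
```

```text
(no output)
```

View pics/scene0c.png

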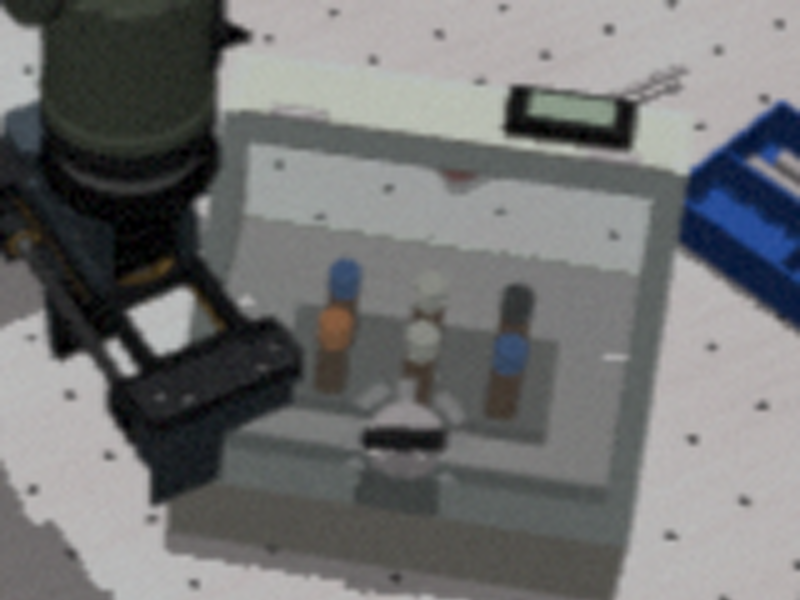

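View pics/side0c.png

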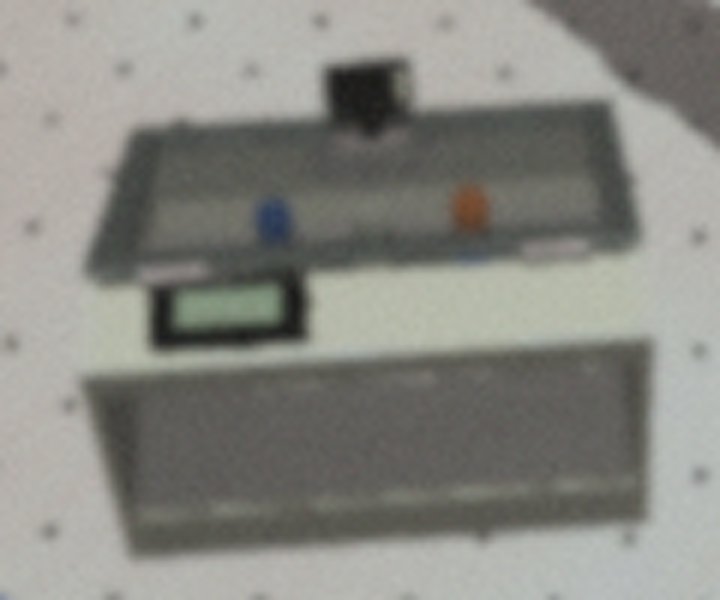

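View pics/scene0d.png

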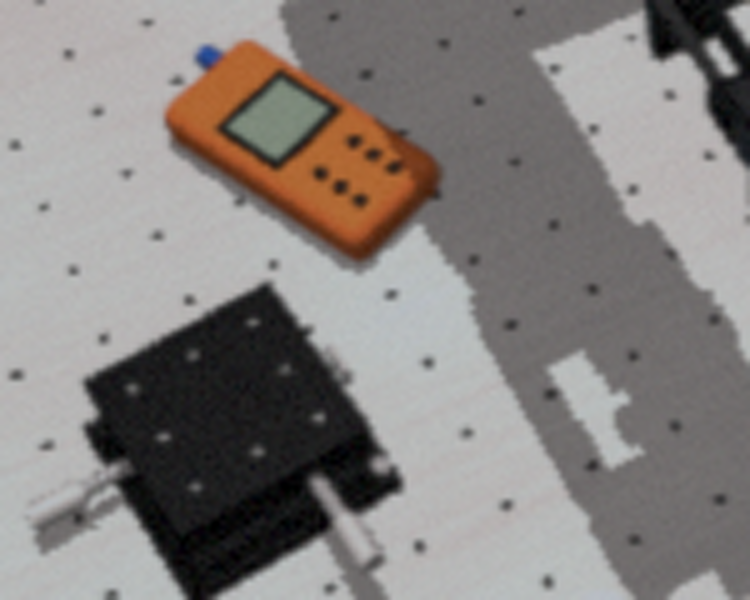

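```bash
python3 - <<'E'
import cv2
a=cv2.imread("pics/scene0.png"); cv2.imwrite("pics/scene0e.png",cv2.resize(a[190:250,270:400],None,fx=6,fy=6,interpolation=cv2.INTER_CUBIC)[:600,:800])
a=cv2.imread("pics/scene0.png"); cv2.imwrite("pics/scene0f.png",cv2.resize(a[120:200,280:410],None,fx=6,fy=6,interpolation=cv2.INTER_CUBIC))
E
```

```text
(no output)
```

View pics/scene0e.png

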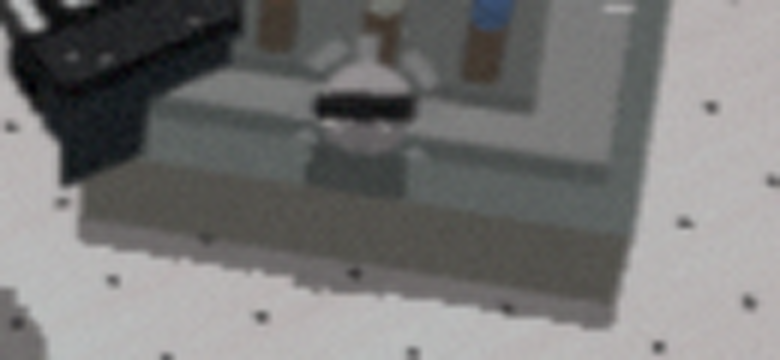

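View pics/scene0f.png

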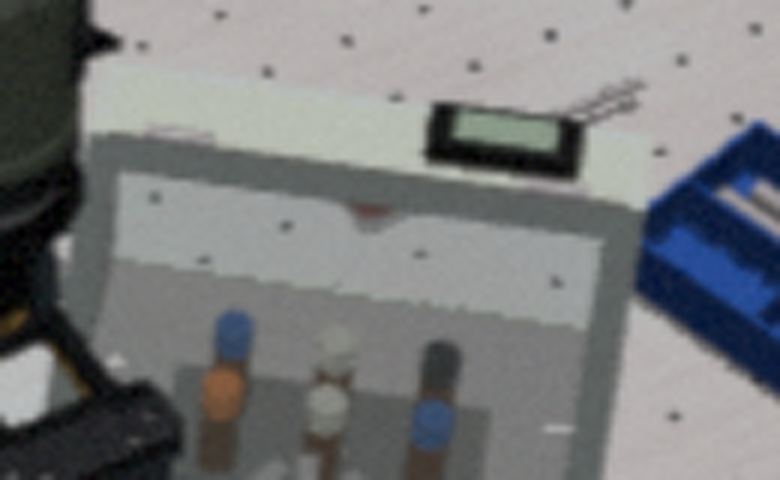

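```bash
cat > h.py <<'E'
import numpy as np
from scipy.optimize import least_squares
from workcell import env, grab_frame
CAM={}
def cams():
    for n in ("scene","side"):
        d=grab_frame(n); CAM[n]=(np.array(d["intrinsics"]),np.array(d["R"]),np.array(d["t"]).ravel(),d["frame"])
    return CAM
def proj(n,X):
    K,R,t,_=CAM[n]; p=K@(R@np.asarray(X,float)+t); return p[:2]/p[2]
def ray(n,uv):
    K,R,t,_=CAM[n]; d=R.T@np.linalg.inv(K)@np.array([uv[0],uv[1],1.]); return -R.T@t, d/np.linalg.norm(d)
def onz(n,uv,z):
    o,d=ray(n,uv); return o+d*(z-o[2])/d[2]
def tri(a,b):
    A=[];B=[]
    for n,uv in (a,b):
        o,d=ray(n,uv); P=np.eye(3)-np.outer(d,d); A.append(P);B.append(P@o)
    X=np.linalg.lstsq(np.vstack(A),np.hstack(B),rcond=None)[0]
    return X,[np.linalg.norm(P@X-b) for P,b in zip(A,B)]
E
python3 - <<'E'
from h import *
cams()
e=lambda x,y:(270+x/6,190+y/6); f=lambda x,y:(280+x/6,120+y/6); s=lambda x,y:(180+x/6,220+y/6)
n=np.array([-np.sin(np.radians(36)),0,np.cos(np.radians(36))])*6
H=np.array([57,0,173]);L=H+[-200*np.cos(np.radians(36)),0,-200*np.sin(np.radians(36))]
Y=lambda p,y:np.array(p)+[0,y,0]
pts=[("scene",e(612,303),(-105,-125,0)),("scene",e(630,235),(-105,-125,55)),("scene",e(83,165),(-105,125,55)),
("scene",e(82,217),(-105,125,0)),
("scene",f(92,135),Y(H+n,125)),("scene",f(645,208),Y(H+n,-125)),("scene",f(650,140),(105,-125,173)),
("side",s(135,555),(105,-125,0)),("side",s(645,520),(105,125,0)),("side",s(85,380),(105,-125,173)),("side",s(650,343),(105,125,173)),
("side",s(90,280),Y(H+n,-125)),("side",s(640,243),Y(H+n,125)),("side",s(135,130),Y(L+n,-125)),("side",s(612,100),Y(L+n,125))]
def W(p,q):
    c,s_=np.cos(p[2]),np.sin(p[2]); return np.array([p[0]+c*q[0]-s_*q[1],p[1]+s_*q[0]+c*q[1],q[2]])
def res(p,sel=None):
    return np.hstack([proj(c,W(p,q))-uv for c,uv,q in pts if sel in(None,c)])
for sel in (None,"scene","side"):
    r=least_squares(res,[560,200,np.pi],args=(sel,),loss="soft_l1")
    print(sel,np.round(r.x[:2],1),np.degrees(r.x[2])); 
    if sel is None: print(np.round(res(r.x).reshape(-1,2),1)); p=r.x
D=H-np.array([162*np.cos(np.radians(36)),0,162*np.sin(np.radians(36))])
kg=W(p,D+n*6);print("knob",kg,[proj(c,kg) for c in CAM])
print(tri(("scene",e(365,106)),("side",s(368,95))))
# vial caps: front of rack; orange
o=tri(("scene",f(224,392)),("side",s(470,208)));print("orange",o)
print("stage corners z60",[np.round(onz("scene",(130+a/5,180+b/5),60),1) for a,b in((268,285),(85,382),(180,537),(365,428))])
E
```

```text
None [510.  219.5] 140.57639351419232
[[-0.2 -1. ]
 [-0.2 -0.9]
 [-1.2 -3.7]
 [-1.1 -0.8]
 [-1.6 -1.5]
 [-1.  -1. ]
 [-0.8 -2.2]
 [-1.3  0.5]
 [-0.6 -0.2]
 [-1.8 -1.1]
 [-0.3 -1.9]
 [-2.1 -2.2]
 [-0.5 -2.6]
 [-1.7 -0.4]
 [-1.2 -0.8]]
scene [515.1 219.1] 140.5652192521755
side [504.9 219.2] -219.877963594636
knob [583.54788587 159.04411629 106.90340093] [array([330.14737048, 206.54250097]), array([240.12437185, 232.93081841])]
(array([580.19184507, 161.23978727,  97.09480576]), [np.float64(2.4921277980489687), np.float64(2.4921277980491086)])
orange (array([495.2284259 , 170.04500909,  94.27942749]), [np.float64(3.202730241557834), np.float64(3.202730241558234)])
stage corners z60 [array([ 456.7, -211.4,   60. ]), array([ 467.5, -317. ,   60. ]), array([ 574.8, -305.9,   60. ]), array([ 561.2, -200.8,   60. ])]
```

```bash
cat >> h.py <<'E'
from scipy.spatial.transform import Rotation as Ro
def pose():
    s=env.state(); return np.array(s["ee_pos"]),Ro.from_euler("xyz",s["ee_rot"],degrees=True),s
def cabR(yaw): return Ro.from_euler("z",yaw,degrees=True).as_matrix()
def plan(p,R):
    """p target mm, R target 3x3; print shares"""
    p0,r0,s=pose(); d=np.asarray(p)-p0; rv=(Ro.from_matrix(R)*r0.inv()).as_rotvec(degrees=True)
    n=max(np.linalg.norm(d)/40,np.linalg.norm(rv)/7)
    print("rows",n,"dp",np.round(d,1),"rv",np.round(rv,2),"total shares",np.round(d/400,4),np.round(rv/45,4))
def wray(uv,d=None,st=None):
    d=d or W_; p0,r0,_=st or pose()
E
python3 - <<'E'
from h import *
yaw=140.5
C=cabR(yaw); a=np.radians(36)
up=C@[np.cos(a),0,np.sin(a)]; n=C@[-np.sin(a),0,np.cos(a)]; y=C[:,1]
R=np.c_[-y,-up,-n]; print(np.linalg.det(R),n)
plan(np.array([582,160,104])+150*n,R)
E
```

```text
0.9999999999999999 [ 0.45354955 -0.3738774   0.80901699]
rows 7.5606706684217295 dp [ 75.2 103.9  24.2] rv [ 12.39  34.5  -38.17] total shares [0.1881 0.2598 0.0604] [ 0.2753  0.7668 -0.8483]
```

{"name": "arm_command", "arguments": {
  "series": [0.0235,0.0325,0.0076,0.0344,0.0959,-0.106,0.0235,0.0325,0.0076,0.0344,0.0959,-0.106,0.0235,0.0325,0.0076,0.0344,0.0959,-0.106,0.0235,0.0325,0.0076,0.0344,0.0959,-0.106,0.0235,0.0325,0.0076,0.0344,0.0959,-0.106,0.0235,0.0325,0.0076,0.0344,0.0959,-0.106,0.0235,0.0325,0.0076,0.0344,0.0959,-0.106,0.0235,0.0325,0.0076,0.0344,0.0959,-0.106,0,0,0,0,0,0,0,0,0,0,0,0]
}}

```text
time_s: 1.08
ee_pos: [650.4, 103.3, 223.8]
ee_rot: [-144.0, 0.1, 50.6]
force: [-0.1, 0.1, -0.9]
gripper_width: 91.0
```

```bash
python3 - <<'E'
from h import *
import cv2
print(env.state())
d=grab_frame("wrist"); cv2.imwrite("pics/wrist1.png",cv2.resize(d["frame"][:,:,::-1],None,fx=1.4,fy=1.4))
cv2.imwrite("pics/wrist1r.png",d["frame"][:,:,::-1])
E
```

```text
{'time_s': 1.0833, 'qpos': array([ -2.67421382,  42.24693298,  54.37116588,  22.23625374,
       112.06566086,  39.88294363]), 'qvel': array([ 0.39563201, -3.11338608,  0.88757784, -0.20110258,  0.37077383,
       -0.27825472]), 'effort': array([-1.80910067e-01, -5.94047248e+01, -2.27915686e+01,  1.64834529e+00,
        1.85901973e+00,  5.66491135e-02]), 'ee_pos': array([650.4334879 , 103.33356093, 223.7711468 ]), 'ee_rot': array([-1.43980898e+02,  8.72107515e-02,  5.05943599e+01]), 'force': array([-0.10027799,  0.06367318, -0.94159992]), 'torque': array([-0.20586876, -0.1857962 ,  0.04923733]), 'gripper_width': 90.99417763693711}
```

View pics/wrist1.png

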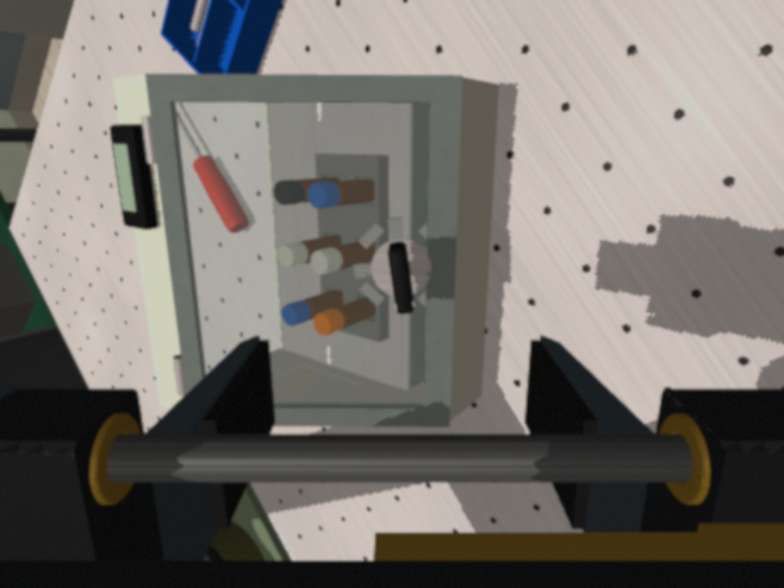

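```bash
python3 - <<'E'
import cv2
a=cv2.imread("pics/wrist1r.png")
cv2.imwrite("pics/w1a.png",cv2.resize(a[40:170,90:290],None,fx=4,fy=4,interpolation=cv2.INTER_CUBIC))
cv2.imwrite("pics/w1b.png",cv2.resize(a[150:310,190:370],None,fx=3.75,fy=3.75,interpolation=cv2.INTER_CUBIC))
cv2.imwrite("pics/w1c.png",cv2.resize(a[30:170,260:400],None,fx=4,fy=4,interpolation=cv2.INTER_CUBIC))
E
```

```text
(no output)
```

View pics/w1a.png

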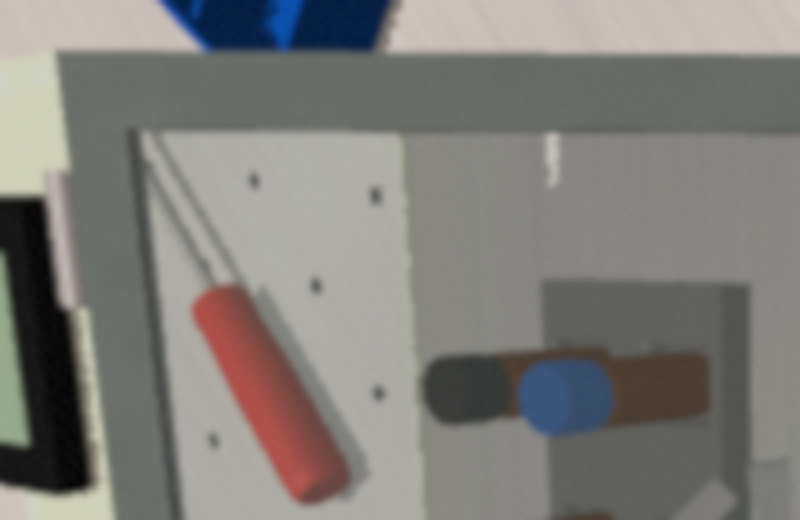

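View pics/w1b.png

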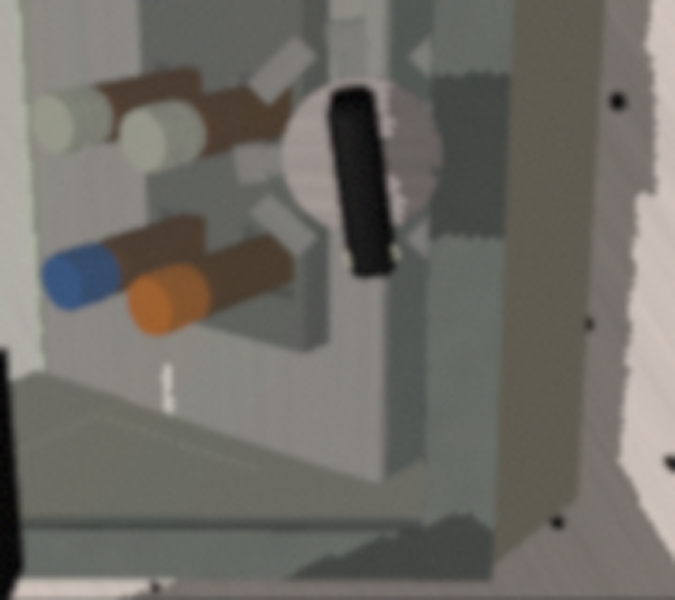

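View pics/w1c.png

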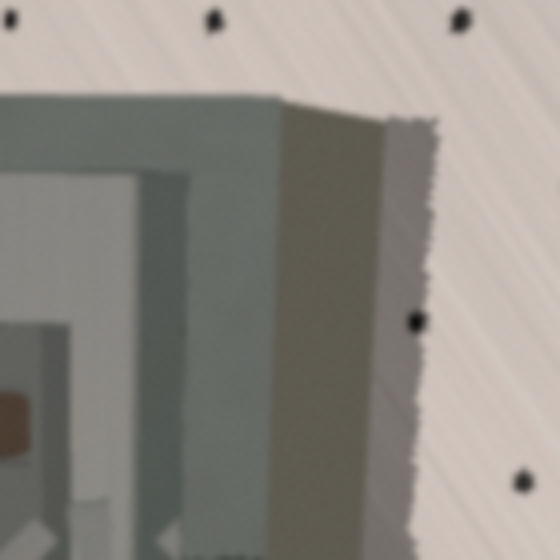

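```bash
cat >> h.py <<'E'
def addw(d=None,st=None):
    p0,r0,_=st or pose(); d=d or grab_frame("wrist")
    T=np.eye(4);T[:3,:3]=r0.as_matrix();T[:3,3]=p0
    M=np.linalg.inv(T@np.array(d["tool_from_camera"]))
    CAM["wrist"]=(np.array(d["intrinsics"]),M[:3,:3],M[:3,3],d["frame"])
def px(off,s,x,y): return (off[0]+(x+.5)/s-.5,off[1]+(y+.5)/s-.5)
def Wc(p,q):
    c,s_=np.cos(p[2]),np.sin(p[2]); return np.array([p[0]+c*q[0]-s_*q[1],p[1]+s_*q[0]+c*q[1],q[2]])
E
python3 - <<'E'
from h import *
cams();addw()
e=lambda x,y:px((270,190),6,x,y); f=lambda x,y:px((280,120),6,x,y); s=lambda x,y:px((180,220),6,x,y)
A=lambda x,y:px((90,40),4,x,y);B=lambda x,y:px((190,150),3.75,x,y);Cc=lambda x,y:px((260,30),4,x,y)
a=np.radians(36)
n=np.array([-np.sin(a),0,np.cos(a)]);up=np.array([np.cos(a),0,np.sin(a)])
H=np.array([57,0,173.]);L=H-200*up;K=H-162*up
Y=lambda p,y:np.array(p)+[0,y,0]
pts=[("scene",e(612,303),(-105,-125,0)),("scene",e(630,235),(-105,-125,55)),
("scene",e(82,217),(-105,125,0)),
("scene",f(92,135),Y(H+6*n,125)),("scene",f(645,208),Y(H+6*n,-125)),("scene",f(650,140),(105,-125,173)),
("side",s(135,555),(105,-125,0)),("side",s(645,520),(105,125,0)),("side",s(85,380),(105,-125,173)),("side",s(650,343),(105,125,173)),
("side",s(90,280),Y(H+6*n,-125)),("side",s(640,243),Y(H+6*n,125)),("side",s(135,130),Y(L+6*n,-125)),("side",s(612,100),Y(L+6*n,125)),
("wrist",A(58,52),Y(H+6*n,-125)),("wrist",Cc(282,97),Y(L+6*n,-125)),("wrist",Cc(387,121),(-105,-125,0)),("wrist",B(492,578),Y(L+6*n,125)),("wrist",B(361,150),K+6*n),("wrist",B(360,182),K+46*n)]
def res(p,sel=None):
    return np.hstack([proj(c,Wc(p,q))-uv for c,uv,q in pts if sel in(None,c)])
for sel in (None,"scene","side","wrist"):
    r=least_squares(res,[510,220,2.45],args=(sel,),loss="soft_l1")
    print(sel,np.round(r.x[:2],1),np.degrees(r.x[2])); 
    if sel in(None,"wrist"): print(np.round(res(r.x).reshape(-1,2),1)[-6:])
    print("knobgrip",Wc(r.x,K+36*n))
    pw=r.x
Ci=cabR(np.degrees(pw[2]))
def cab(X): return Ci.T@(np.asarray(X)-[pw[0],pw[1],0])
for nm,uv,z in [("rackTL",A(543,280),53),("rackTR",A(720,283),53),("rackBR",B(305,348),53),("orange top",B(165,305),105),("blue",B(70,282),105),("w1",B(145,145),105),("w2",B(55,125),105),("blue2",A(550,397),105),("black",A(452,392),105)]:
    print(nm,np.round(cab(onz("wrist",uv,z)),1))
E
```

```text
None [509.2 218.7] 140.24697360138893
[[ 0.5 -0.8]
 [-0.5 -0.7]
 [-0.5 -0.2]
 [-0.4 -1. ]
 [ 0.2  0.4]
 [ 0.7  2.1]]
knobgrip [582.37821202 157.79587982 106.90340093]
scene [512.5 219.3] 140.21754024998532
knobgrip [585.67054039 158.35573419 106.90340093]
side [506.8 219.1] 140.1401631427371
knobgrip [579.85572377 158.10899031 106.90340093]
wrist [509.  218.4] 140.32729313071016
[[ 0.4 -0.4]
 [-0.6 -0.5]
 [-0.6 -0.1]
 [-0.2 -0.8]
 [ 0.3  0.6]
 [ 0.8  2.2]]
knobgrip [582.31542097 157.65535312 106.90340093]
rackTL [ 30.5 -74.8  53. ]
rackTR [-34.3 -74.9  53. ]
rackBR [-34.9  73.9  53. ]
orange top [-25.7  47.  105. ]
blue [ 12.8  47.8 105. ]
w1 [-20.5   1.7 105. ]
w2 [ 15.2   0.7 105. ]
blue2 [-21.6 -48.3 105. ]
black [ 13.7 -47.6 105. ]
```

```bash
cat >> h.py <<'E'
CAB=np.array([509.,218.5,0]);YAW=140.3
C=cabR(YAW);_a=np.radians(36)
UP=C@[np.cos(_a),0,np.sin(_a)];N=C@[-np.sin(_a),0,np.cos(_a)];YC=C[:,1]
HINGE=CAB+C@[57,0,173.]
GRIP=HINGE-162*UP+36*N
E
python3 - <<'E'
from h import *
g=GRIP-1*YC; print(GRIP,N,UP,YC)
R0=np.c_[-YC,-UP,-N]
R=(Ro.from_rotvec(np.radians(5)*N)*Ro.from_matrix(R0)).as_matrix()
plan(g-4*N,R)
E
```

```text
[582.26301209 157.67587549 106.90340093] [ 0.45224171 -0.3754583   0.80901699] [-0.62245732  0.51677402  0.58778525] [-0.63876782 -0.76939956  0.        ]
rows 3.7984943572778618 dp [ -68.5   55.9 -123.6] rv [ 2.31 -1.72  3.76] total shares [-0.1711  0.1397 -0.309 ] [ 0.0513 -0.0383  0.0835]
```

{"name": "arm_command", "arguments": {
  "series": [-0.0285,0.0233,-0.0515,0.0086,-0.0064,0.0139,-0.0285,0.0233,-0.0515,0.0086,-0.0064,0.0139,-0.0285,0.0233,-0.0515,0.0086,-0.0064,0.0139,-0.0285,0.0233,-0.0515,0.0086,-0.0064,0.0139,-0.0285,0.0233,-0.0515,0.0086,-0.0064,0.0139,-0.0285,0.0233,-0.0515,0.0086,-0.0064,0.0139,0,0,0,0,0,0,0,0,0,0,0,0],
  "hand": 0.45,
  "newtons": 40
}}

```text
time_s: 1.95
ee_pos: [581.0, 160.2, 103.2]
ee_rot: [-144.0, -2.9, 54.3]
force: [-0.1, -0.2, -0.1]
gripper_width: 42.4
```

```bash
python3 - <<'E'
from h import *
import cv2
d=grab_frame("wrist"); cv2.imwrite("pics/wrist2.png",cv2.resize(d["frame"][:,:,::-1],None,fx=1.4,fy=1.4))
R0=np.c_[-YC,-UP,-N]
R=(Ro.from_rotvec(np.radians(5)*N)*Ro.from_matrix(R0)).as_matrix()
plan(GRIP-YC-4*N,R)
E
```

```text
rows 0.03394439157418103 dp [-1.3  0.1 -0.3] rv [-0.03  0.03  0.05] total shares [-0.0033  0.0002 -0.0008] [-0.0006  0.0006  0.0011]
```

View pics/wrist2.png

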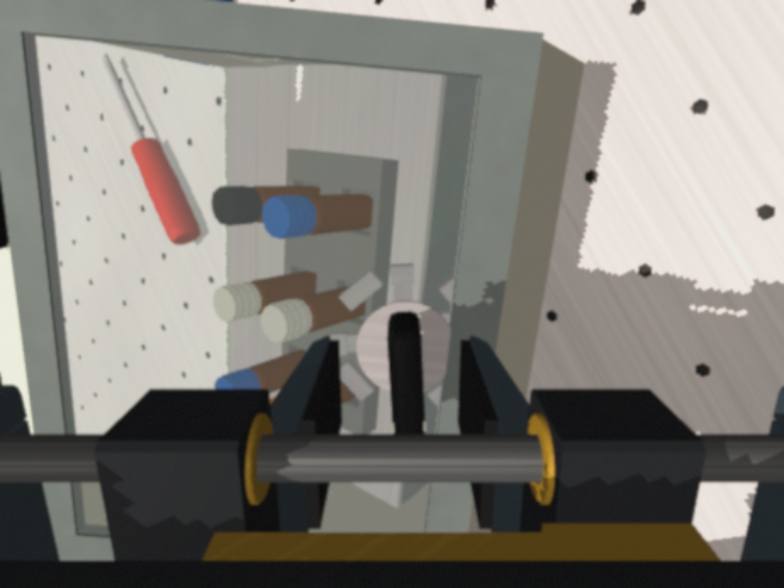

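{"name": "arm_command", "arguments": {
  "series": [0,0,0,0,0,0,0,0,0,0,0,0,0,0,0,0,0,0,0,0,0,0,0,0,0,0,0,0,0,0,0,0,0,0,0,0],
  "hand": 0,
  "newtons": 50
}}

```text
time_s: 2.5
ee_pos: [582.9, 159.2, 102.3]
ee_rot: [-144.1, -2.9, 54.2]
force: [2.4, -1.5, 0.7]
gripper_width: 10.8
```

{"name": "arm_command", "arguments": {
  "series": [-0.00225,0.0019,-0.004,0,0,0,-0.00225,0.0019,-0.004,0,0,0,-0.00225,0.0019,-0.004,0,0,0,-0.00225,0.0019,-0.004,0,0,0,0,0,0,0,0,0,0,0,0,0,0,0]
}}

```text
time_s: 3.0
ee_pos: [580.1, 161.6, 97.1]
ee_rot: [-144.3, -3.0, 54.2]
force: [6.2, -7.0, 7.8]
gripper_width: 10.9
```

{"name": "arm_command", "arguments": {
  "series": [0,0,0,0.0663,-0.0551,0.1187,0,0,0,0.0663,-0.0551,0.1187,0,0,0,0.0663,-0.0551,0.1187,0,0,0,0.0663,-0.0551,0.1187,0,0,0,0.0663,-0.0551,0.1187,0,0,0,0,0,0]
}}

```text
time_s: 3.5
ee_pos: [579.4, 161.8, 97.5]
ee_rot: [-150.4, -21.3, 82.8]
force: [4.8, -6.0, 7.7]
gripper_width: 11.1
```

```bash
python3 - <<'E'
from h import *
import cv2
p,r,s=pose();T=np.array(s["torque"]);print("F.N",np.dot(s["force"],N),s["force"],"T.N",T@N,T)
R0=np.c_[-YC,-UP,-N]
print("rot",(r*Ro.from_matrix(R0).inv()).as_rotvec(degrees=True)@N)
d=grab_frame("wrist"); cv2.imwrite("pics/wrist3.png",cv2.resize(d["frame"][:,:,::-1],None,fx=1.4,fy=1.4))
E
```

```text
F.N 10.627100649679097 [ 4.76454728 -5.98188705  7.69628391] T.N 0.07042575926696151 [-0.58653751 -0.13965734  0.35011252]
rot 38.175116023237834
```

View pics/wrist3.png

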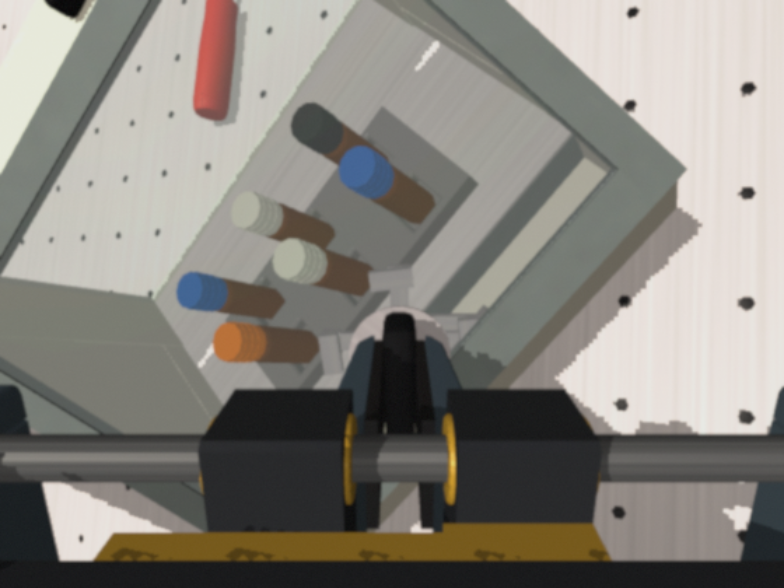

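{"name": "arm_command", "arguments": {
  "series": [0,0,0,0.0663,-0.0551,0.1187,0,0,0,0.0663,-0.0551,0.1187,0,0,0,0.0663,-0.0551,0.1187,0,0,0,0.0663,-0.0551,0.1187,0,0,0,0.0663,-0.0551,0.1187,0,0,0,0.0663,-0.0551,0.1187,0,0,0,0.0663,-0.0551,0.1187,0,0,0,0.0583,-0.0481,0.1017,0,0,0,0,0,0]
}}

```text
time_s: 4.3
ee_pos: [578.3, 161.4, 97.7]
ee_rot: [-179.9, -35.9, 140.3]
force: [1.6, -7.3, 9.4]
gripper_width: 11.0
```

```bash
python3 - <<'E'
from h import *
import cv2
p,r,s=pose();T=np.array(s["torque"]);print("F.N",np.dot(s["force"],N),s["force"],"T.N",T@N,T,s["qpos"])
R0=np.c_[-YC,-UP,-N]
print("rot",(r*Ro.from_matrix(R0).inv()).as_rotvec(degrees=True)@N)
d=grab_frame("wrist"); cv2.imwrite("pics/wrist4.png",cv2.resize(d["frame"][:,:,::-1],None,fx=1.4,fy=1.4))
E
```

```text
F.N 11.058987986815776 [ 1.61015072 -7.30890723  9.37757899] T.N -0.06212350643675485 [-0.71090131  0.22981049  0.42725922] [  1.54961174  39.76790875  77.85095248  22.67635584  90.94439196
 -54.25952621]
rot 90.01014639340275
```

View pics/wrist4.png

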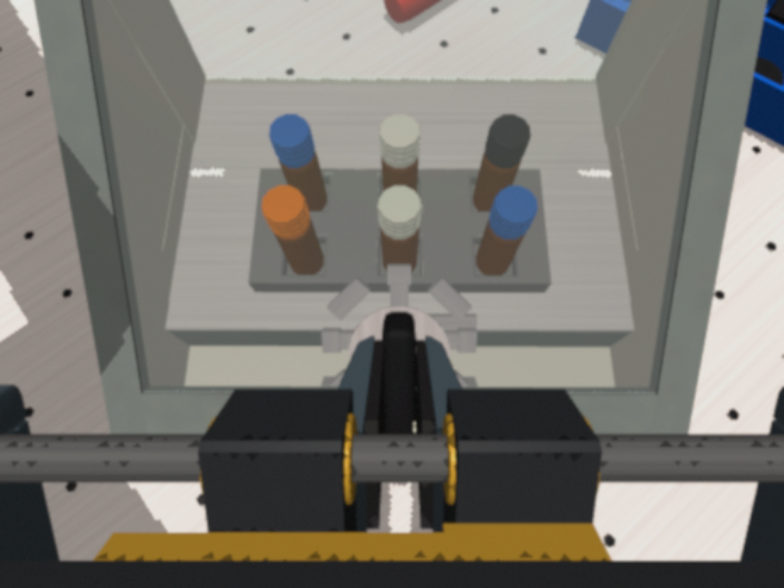

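```bash
cat >> h.py <<'E'
def arc(p,a0,a1,n,tw=1.0):
    """TCP at p with door angle a0 -> a1, rows, tw=share of tool turning"""
    prev=np.asarray(p,float); v=prev-HINGE; da=(a1-a0)/n
    for k in range(1,n+1):
        q=HINGE+Ro.from_rotvec(np.radians(da*k)*YC).apply(v); d=(q-prev)/400; prev=q
        print(", ".join("%.4f"%x for x in np.r_[d,tw*da/45*YC]),end=",\n")
    return prev
E
python3 - <<'E'
from h import *
p,r,s=pose(); print(C.T@(p-HINGE), 7*N/400)
print(arc(p+7*N,0,60,12))
E
```

```text
[-146.77216343   -0.29396349  -75.30570418] [ 0.00791423 -0.00657052  0.0141578 ]
0.0106, -0.0088, 0.0335, -0.0710, -0.0855, 0.0000,
0.0083, -0.0069, 0.0346, -0.0710, -0.0855, 0.0000,
0.0059, -0.0049, 0.0354, -0.0710, -0.0855, 0.0000,
0.0035, -0.0029, 0.0360, -0.0710, -0.0855, 0.0000,
0.0011, -0.0009, 0.0362, -0.0710, -0.0855, 0.0000,
-0.0013, 0.0011, 0.0362, -0.0710, -0.0855, 0.0000,
-0.0037, 0.0031, 0.0359, -0.0710, -0.0855, 0.0000,
-0.0061, 0.0051, 0.0354, -0.0710, -0.0855, 0.0000,
-0.0085, 0.0070, 0.0345, -0.0710, -0.0855, 0.0000,
-0.0108, 0.0089, 0.0334, -0.0710, -0.0855, 0.0000,
-0.0130, 0.0108, 0.0321, -0.0710, -0.0855, 0.0000,
-0.0151, 0.0125, 0.0305, -0.0710, -0.0855, 0.0000,
[569.78228115 168.41964665 268.85038821]
```

{"name": "arm_command", "arguments": {
  "series": [0.004,-0.0033,0.0071,0,0,0,0.004,-0.0033,0.0071,0,0,0,0,0,0,0,0,0,0.0106,-0.0088,0.0335,-0.071,-0.0855,0,0.0083,-0.0069,0.0346,-0.071,-0.0855,0,0.0059,-0.0049,0.0354,-0.071,-0.0855,0,0.0035,-0.0029,0.036,-0.071,-0.0855,0,0,0,0,0,0,0],
  "newtons": 60
}}

```text
time_s: 5.02
ee_pos: [592.6, 149.5, 160.3]
ee_rot: [-179.9, -15.4, 140.3]
force: [1.5, -7.9, -0.1]
gripper_width: 10.8
```

```bash
python3 - <<'E'
from h import *
import cv2
p,r,s=pose();print(s["force"],s["torque"],s["qpos"],s["gripper_width"]); v=C.T@(p-HINGE);print(v,np.degrees(np.arctan2(v[2],-v[0])),np.hypot(v[0],v[2]))
d=grab_frame("wrist"); cv2.imwrite("pics/wrist5.png",cv2.resize(d["frame"][:,:,::-1],None,fx=1.,fy=1.))
d=grab_frame("scene"); cv2.imwrite("pics/scene5.png",cv2.resize(d["frame"][100:260,200:420,::-1],None,fx=3.5,fy=3.5))
E
```

```text
[ 1.5233436  -7.88164365 -0.07832404] [-1.59597541 -0.50746685  0.20928326] [  6.84411257  28.85242496  80.6176076   11.10631656  81.50524595
 -46.19643866] 10.781035013369799
[-165.41404891   -0.32515401  -12.73083075] -4.40100318002527 165.90322971334578
```

View pics/wrist5.png

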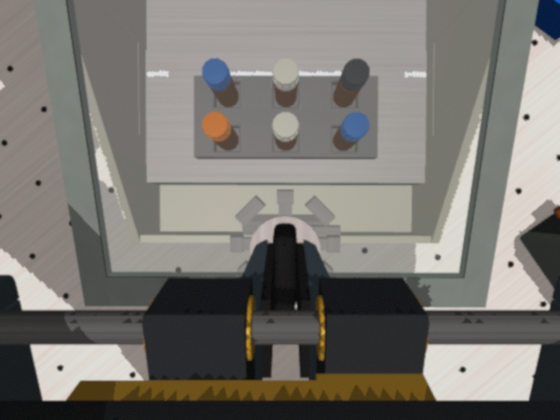

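View pics/scene5.png

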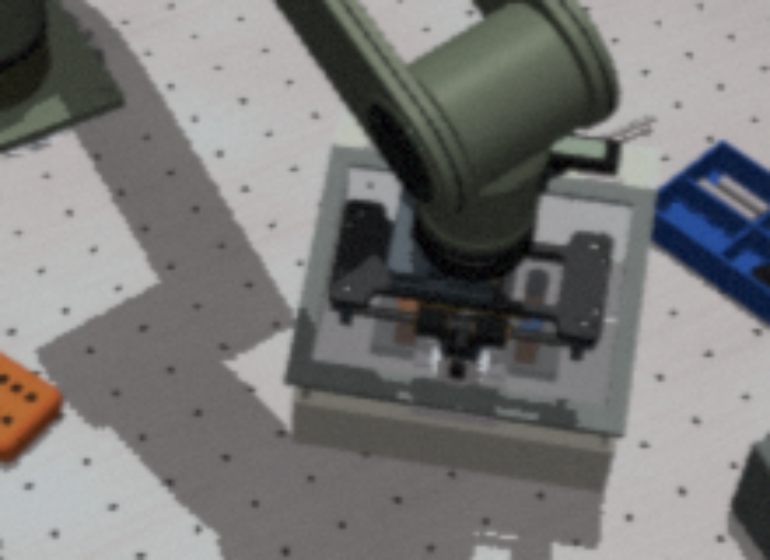

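{"name": "arm_command", "arguments": {
  "series": [0.0011,-0.0009,0.0362,-0.071,-0.0855,0,-0.0013,0.0011,0.0362,-0.071,-0.0855,0,-0.0037,0.0031,0.0359,-0.071,-0.0855,0,-0.0061,0.0051,0.0354,-0.071,-0.0855,0,-0.0085,0.007,0.0345,-0.071,-0.0855,0,-0.0108,0.0089,0.0334,-0.071,-0.0855,0,-0.013,0.0108,0.0321,-0.071,-0.0855,0,-0.0151,0.0125,0.0305,-0.071,-0.0855,0,0,0,0,0,0,0]
}}

```text
time_s: 5.87
ee_pos: [568.3, 169.7, 268.9]
ee_rot: [-179.8, 24.4, 140.4]
force: [1.6, -7.1, 4.3]
gripper_width: 10.9
```

```bash
python3 - <<'E'
from h import *
import cv2
p,r,s=pose();print(s["force"],s["torque"],s["qpos"],s["gripper_width"]); v=C.T@(p-HINGE);print(v,np.degrees(np.arctan2(v[2],-v[0])),np.hypot(v[0],v[2]))
d=grab_frame("wrist"); cv2.imwrite("pics/wrist6.png",cv2.resize(d["frame"][:,:,::-1],None,fx=1.,fy=1.))
d=grab_frame("scene"); cv2.imwrite("pics/scene6.png",cv2.resize(d["frame"][100:260,200:420,::-1],None,fx=3.5,fy=3.5))
arc(p,60,100,8)
E
```

```text
[ 1.61009464 -7.12708927  4.27345046] [-1.41141112 -0.50378291 -0.41629929] [ 28.54588983  12.79213043  92.10976845 -24.59915719  67.6184948
 -13.86580061] 10.931511159695967
[-133.78757972   -0.37943439   95.94804937] 35.64684571929763 164.63640139537796
-0.0171, 0.0142, 0.0282, -0.0710, -0.0855, 0.0000,
-0.0189, 0.0157, 0.0262, -0.0710, -0.0855, 0.0000,
-0.0206, 0.0171, 0.0240, -0.0710, -0.0855, 0.0000,
-0.0221, 0.0184, 0.0215, -0.0710, -0.0855, 0.0000,
-0.0235, 0.0195, 0.0189, -0.0710, -0.0855, 0.0000,
-0.0246, 0.0205, 0.0162, -0.0710, -0.0855, 0.0000,
-0.0256, 0.0213, 0.0134, -0.0710, -0.0855, 0.0000,
-0.0264, 0.0220, 0.0104, -0.0710, -0.0855, 0.0000,
```

View pics/wrist6.png

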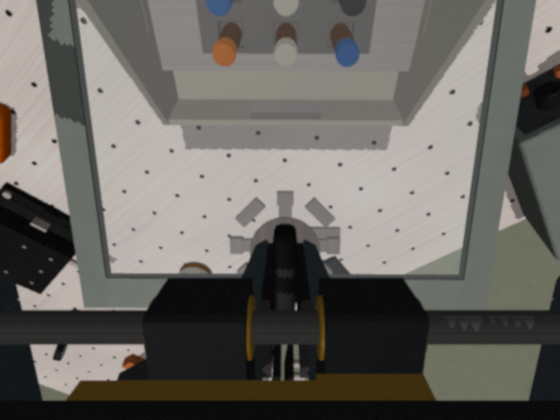

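View pics/scene6.png

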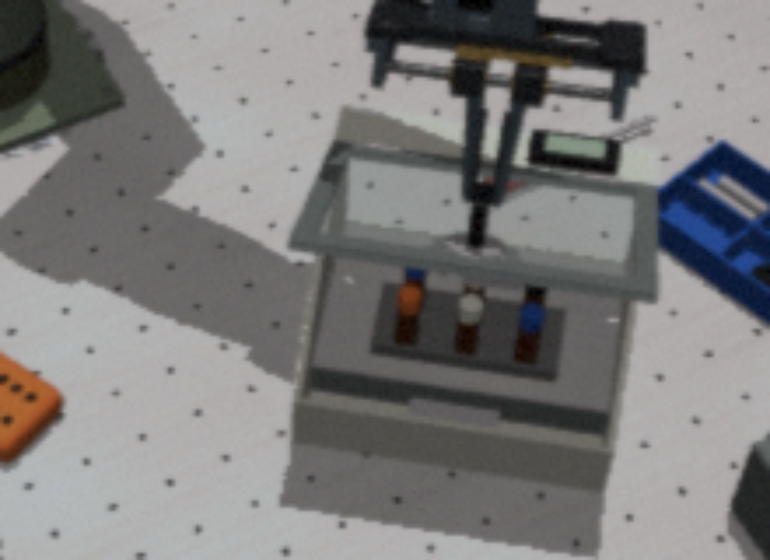

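{"name": "arm_command", "arguments": {
  "series": [-0.0171,0.0142,0.0282,-0.071,-0.0855,0,-0.0189,0.0157,0.0262,-0.071,-0.0855,0,-0.0206,0.0171,0.024,-0.071,-0.0855,0,-0.0221,0.0184,0.0215,-0.071,-0.0855,0,0,0,0,0,0,0]
}}

```text
time_s: 6.38
ee_pos: [536.6, 196.1, 307.7]
ee_rot: [-179.7, 44.4, 140.5]
force: [0.6, -5.9, 5.6]
gripper_width: 10.6
```

```bash
python3 - <<'E'
from h import *
import cv2
p,r,s=pose();print(s["force"],s["torque"],s["qpos"],s["gripper_width"]); v=C.T@(p-HINGE);print(v,np.degrees(np.arctan2(v[2],-v[0])),np.hypot(v[0],v[2]))
arc(p,80,100,5)
E
```

```text
[ 0.6410274  -5.92252348  5.64562486] [-0.88178784 -0.39112994 -0.77329881] [ 43.88012152  10.97349369  98.80990362 -47.07384821  71.77874549
   9.6382663 ] 10.638845278363801
[-92.52923109  -0.40537533 134.71625965] 55.5169564495565 163.432338361645
-0.0185, 0.0154, 0.0153, -0.0568, -0.0684, 0.0000,
-0.0193, 0.0160, 0.0136, -0.0568, -0.0684, 0.0000,
-0.0200, 0.0166, 0.0118, -0.0568, -0.0684, 0.0000,
-0.0206, 0.0171, 0.0100, -0.0568, -0.0684, 0.0000,
-0.0210, 0.0175, 0.0081, -0.0568, -0.0684, 0.0000,
```

{"name": "arm_command", "arguments": {
  "series": [-0.0185,0.0154,0.0153,-0.05,-0.06,0,-0.0193,0.016,0.0136,-0.05,-0.06,0,-0.02,0.0166,0.0118,-0.05,-0.06,0,-0.0206,0.0171,0.01,-0.04,-0.05,0,-0.018,0.015,0.007,-0.03,-0.04,0,0,0,0,0,0,0,0,0,0,0,0,0]
}}

```text
time_s: 6.97
ee_pos: [498.8, 227.3, 329.4]
ee_rot: [180.0, 59.7, 140.0]
force: [-1.2, -3.0, 3.4]
gripper_width: 10.2
```

```bash
python3 - <<'E'
from h import *
import cv2
p,r,s=pose();print(s["force"],s["torque"],s["qpos"],s["gripper_width"]); v=C.T@(p-HINGE);print(v,np.degrees(np.arctan2(v[2],-v[0])),np.hypot(v[0],v[2]))
d=grab_frame("side"); cv2.imwrite("pics/side7.png",cv2.resize(d["frame"][150:320,150:350,::-1],None,fx=3.5,fy=3.5))
d=grab_frame("scene"); cv2.imwrite("pics/scene7.png",cv2.resize(d["frame"][60:260,200:420,::-1],None,fx=3,fy=3))
print(r.as_matrix())
E
```

```text
[-1.19553501 -3.03574115  3.35560319] [-0.23713174  0.09098222 -0.45048621] [ 56.10911627  13.46056421 103.3849457  -60.21634225  81.54593508
  26.24634404] 10.167185736256299
[-43.52053064  -0.29972525 156.35731421] 74.44597572435977 162.3010976358481
[[-3.86918861e-01  6.41865945e-01  6.62043733e-01]
 [ 3.24167311e-01  7.66816823e-01 -5.53992341e-01]
 [-8.63255090e-01  2.62851133e-04 -5.04767849e-01]]
```

View pics/side7.png

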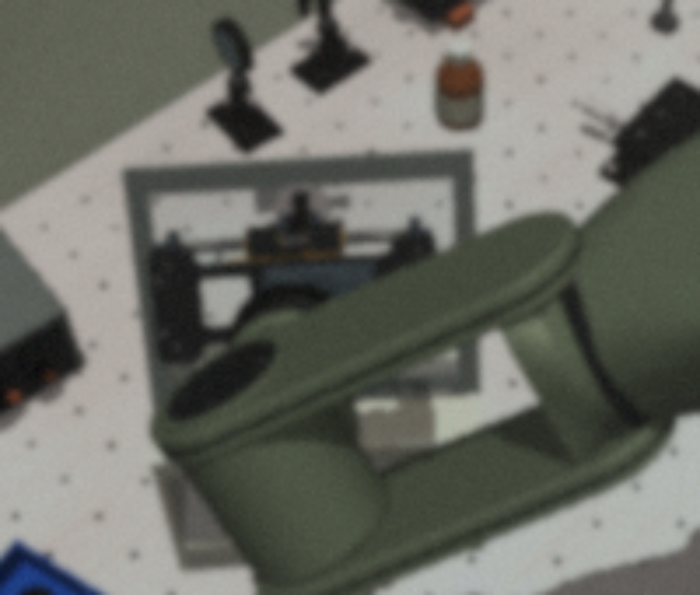

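View pics/scene7.png

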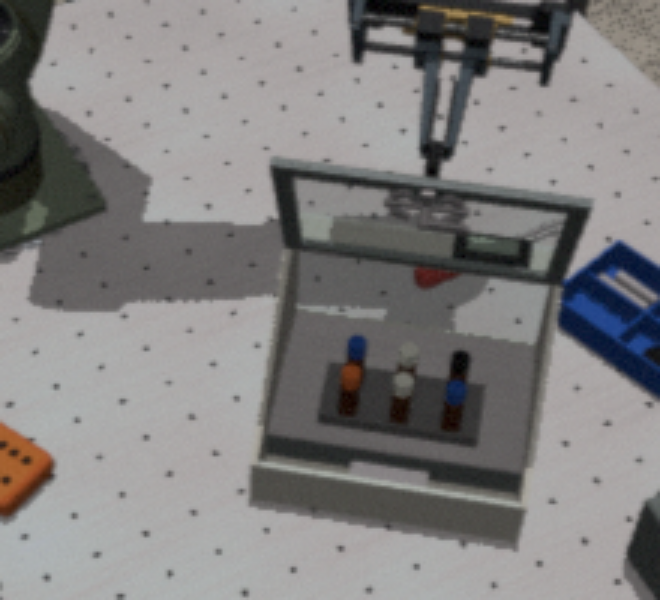

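```bash
python3 - <<'E'
from h import *
cams()
s=lambda x,y:px((150,150),3.5,x,y); e=lambda x,y:px((200,60),3,x,y)
for a,b in (((472,152),(272,160)),((125,170),(592,203))):
    X,r=tri(("side",s(*a)),("scene",e(*b))); v=C.T@(X-HINGE); print(X,r,v,np.degrees(np.arctan2(v[2],-v[0]))+36,np.hypot(v[0],v[2]))
E
```

```text
[450.6730257  107.33321708 351.69203893] [np.float64(1.3809767481475432), np.float64(1.3809767481477142)] [-83.13301524 122.78906739 178.69203893] 101.05070701328857 197.08359393997614
[610.29441696 296.9940888  352.37743796] [np.float64(1.9095950946932525), np.float64(1.9095950946937394)] [ -84.79638155 -125.09693065  179.37743796] 100.69868024340444 198.41041195739209
```

```bash
cat > kin.py <<'E'
import numpy as np
from scipy.optimize import least_squares
from scipy.spatial.transform import Rotation as Ro
D=[([-1.145,18.35,89.71,0,72.04,-1.14],(574.5,0,200.7)),
([-2.674,42.247,54.371,22.236,112.066,39.883],(650.4,103.3,223.8)),
([1.5496,39.768,77.851,22.676,90.944,-54.26],(578.3,161.4,97.7)),
([6.844,28.852,80.618,11.106,81.505,-46.196],(592.6,149.5,160.3)),
([28.546,12.793,92.11,-24.6,67.62,-13.87],(568.3,169.7,268.9)),
([43.88,10.973,98.81,-47.074,71.779,9.638],(536.6,196.1,307.7)),
([56.109,13.461,103.385,-60.216,81.546,26.246],(498.8,227.3,329.4))]
ax=lambda v,a:Ro.from_rotvec(np.radians(a)*np.array(v,float))
def fk(q,P,pts=False):
    d1,a1,a2,a3,d4,d6,ly=P
    R=ax([0,0,1],q[0]); p=np.array([0,0,d1])+R.apply([a1,0,0]); sh=p
    R=R*ax([0,1,0],q[1]); p=p+R.apply([0,ly,a2]); el=p
    R=R*ax([0,1,0],q[2]); p=p+R.apply([a3,0,d4]); wr=p; el2=el+R.apply([a3,0,0])
    R=R*ax([0,0,1],q[3])*ax([0,1,0],q[4])*ax([0,0,1],q[5]); p=p+R.apply([0,0,d6])
    return (sh,el,el2,wr,p,R) if pts else p
def fit():
    r=least_squares(lambda P:np.hstack([fk(q,P)-x for q,x in D]),[300,0,400,0,350,250,10])
    return r
if __name__=="__main__":
    r=fit(); print(np.round(r.x,1)); print(np.round(r.fun.reshape(-1,3),1))
    for q,x in D: print([np.round(v).tolist() for v in fk(q,r.x,True)[:4]])
    print(fk(D[0][0],r.x,True)[5].as_matrix())
E
python3 kin.py
```

```text
[1.402e+02 1.000e-01 5.918e+02 2.520e+01 4.169e+02 3.481e+02 1.150e+01]
[[-0.  0.  0.]
 [ 0.  0. -0.]
 [-0. -0. -0.]
 [ 0. -0. -0.]
 [ 0.  0.  0.]
 [-0. -0.  0.]
 [ 0.  0. -0.]]
[[0.0, -0.0, 140.0], [187.0, 8.0, 702.0], [179.0, 8.0, 678.0], [575.0, 0.0, 549.0]]
[[0.0, -0.0, 140.0], [398.0, -7.0, 578.0], [395.0, -7.0, 553.0], [809.0, -26.0, 505.0]]
[[0.0, 0.0, 140.0], [378.0, 22.0, 595.0], [367.0, 21.0, 573.0], [736.0, 31.0, 380.0]]
[[0.0, 0.0, 140.0], [282.0, 45.0, 659.0], [274.0, 44.0, 635.0], [664.0, 91.0, 496.0]]
[[0.0, 0.0, 140.0], [110.0, 73.0, 717.0], [104.0, 70.0, 693.0], [458.0, 262.0, 586.0]]
[[0.0, 0.0, 140.0], [73.0, 86.0, 721.0], [67.0, 81.0, 698.0], [350.0, 352.0, 556.0]]
[[0.0, 0.0, 140.0], [67.0, 121.0, 716.0], [61.0, 111.0, 693.0], [268.0, 420.0, 505.0]]
[[-9.99998474e-01  8.72967589e-05 -1.74497987e-03]
 [ 8.72360331e-05  9.99999996e-01  3.48763554e-05]
 [ 1.74498291e-03  3.47240770e-05 -9.99998477e-01]]
```

{"name": "arm_command", "arguments": {
  "series": [0,0,0,0,0,0,0,0,0,0,0,0,0,0,0,0,0,0,-0.033,0.0277,0.0252,0,0,0,-0.033,0.0277,0.0252,0,0,0,-0.033,0.0277,0.0252,0,0,0,0,0,0.04,0.0994,0.1197,0,0,0,0.04,0.0994,0.1197,0,0,0,0.04,0.0994,0.1197,0,0,0,0.04,0.0994,0.1197,0,0,0,0.04,0.0994,0.1197,0,0,0,0.04,0.0994,0.1197,0],
  "hand": 0.45
}}

```text
time_s: 8.17
ee_pos: [460.1, 262.2, 459.1]
ee_rot: [179.5, 17.4, 140.0]
force: [-0.0, 0.8, -0.4]
gripper_width: 41.1
```

```bash
python3 - <<'E'
from h import *
import cv2
p,r,s=pose();print(s["qpos"])
V=CAB+C@[-20,47.5,96]; R=np.c_[UP,-YC,-N]
plan(V+122*N,R)
d=grab_frame("scene"); cv2.imwrite("pics/scene8.png",cv2.resize(d["frame"][60:260,200:420,::-1],None,fx=3,fy=3))
E
```

```text
[ 39.50138925   8.49684449  69.00549113 -17.2100062   98.36090093
 -13.75573763]
rows 7.791440946856584 dp [  89.1 -138.8 -264.4] rv [33.85 41.32  0.31] total shares [ 0.2228 -0.347  -0.6611] [0.7523 0.9182 0.0069]
```

View pics/scene8.png

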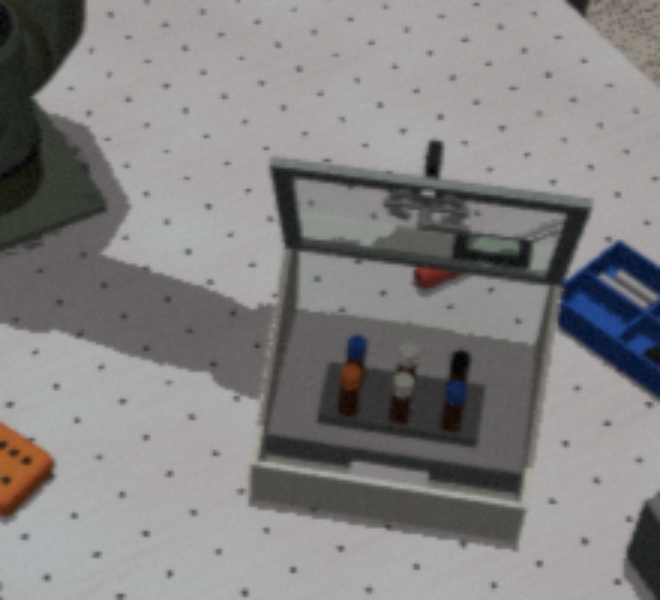

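{"name": "arm_command", "arguments": {
  "series": [0.0369,-0.051,0,0.094,0.1148,0,0.0369,-0.051,0,0.094,0.1148,0,0.0369,-0.051,0,0.094,0.1148,0,0.0369,-0.051,0,0.094,0.1148,0,0.0369,-0.051,0,0.094,0.1148,0,0.0369,-0.051,0,0.094,0.1148,0,0.0369,-0.051,0,0.094,0.1148,0,0.0369,-0.051,0,0.094,0.1148,0,-0.0104,0.0087,-0.0943,0,0,0,-0.0104,0.0087,-0.0943,0,0,0,-0.0104,0.0087,-0.0943,0,0,0,-0.0104,0.0087,-0.0943,0,0,0,-0.0104,0.0087,-0.0943,0,0,0,0,0,0,0,0,0,0,0,0,0,0,0],
  "hand": 0.4,
  "newtons": 15
}}

```text
time_s: 9.47
ee_pos: [556.9, 115.8, 266.8]
ee_rot: [-179.2, -35.9, 139.8]
force: [0.0, -0.7, 0.3]
gripper_width: 36.8
```

```bash
python3 - <<'E'
from h import *
import cv2
p,r,s=pose();print(s["qpos"])
V=CAB+C@[-20,47.5,96]; R=np.c_[UP,-YC,-N]
plan(V+122*N,R); print(C.T@(p-CAB))
d=grab_frame("wrist"); cv2.imwrite("pics/wrist9r.png",d["frame"][:,:,::-1]); cv2.imwrite("pics/wrist9.png",cv2.resize(d["frame"][:,:,::-1],None,fx=1.4,fy=1.4))
E
```

```text
[ -1.91478513  31.49643515  68.35610526  21.89415077 108.8310375
 -50.12935927]
rows 1.822328572672605 dp [ -7.7   7.6 -72.1] rv [ 0.55 -0.32  0.09] total shares [-0.0192  0.0189 -0.1802] [ 0.0122 -0.0072  0.002 ]
[-102.46131773   48.41630758  266.79012496]
```

View pics/wrist9.png

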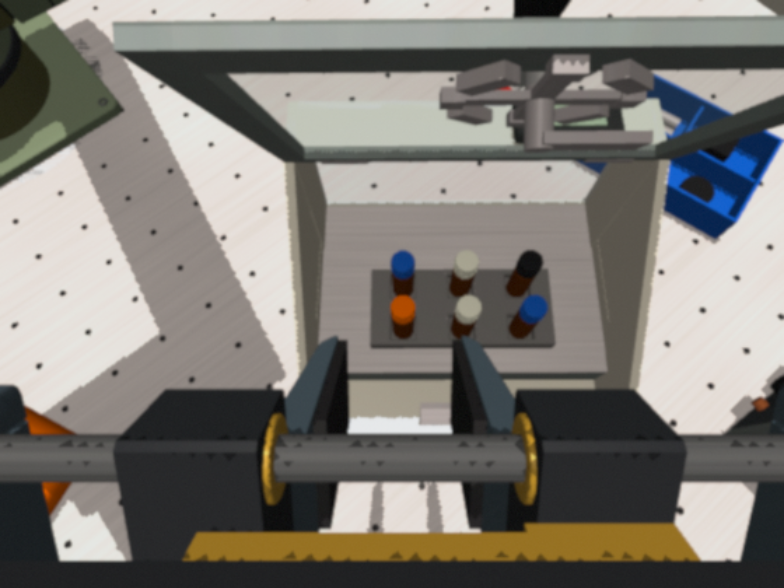

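```bash
python3 - <<'E'
from h import *
import cv2
addw(); f=CAM["wrist"][3]; 
hsv=cv2.cvtColor(f,cv2.COLOR_RGB2HSV)
m=cv2.inRange(hsv,(5,170,120),(18,255,255)); m[:,:230]=0; m[:180]=0;m[250:]=0;m[:,330:]=0
ys,xs=np.nonzero(m); print(len(xs),xs.min(),xs.max(),ys.min(),ys.max(),xs.mean(),ys.mean())
cab=lambda X:np.round(C.T@(X-CAB),1)
print("top centre", cab(onz("wrist",((xs.min()+xs.max())/2,ys.min()+(xs.max()-xs.min())/2*0.9),105)))
print("centroid z97", cab(onz("wrist",(xs.mean(),ys.mean()),97)))
for x,y in((372,270),(548,270),(555,345),(371,346)): print("rack",cab(onz("wrist",((x+.5)/1.4-.5,(y+.5)/1.4-.5),53)))
X=CAB+C@[-20,47.5,105]; print(proj("wrist",X),proj("wrist",X-[0,0,16]))
cv2.imwrite("pics/w9c.png",cv2.resize(f[170:260,250:410,::-1],None,fx=5,fy=5,interpolation=cv2.INTER_CUBIC))
E
```

```text
268 278 294 210 228 285.80970149253733 218.9402985074627
top centre [-21.7  48.3 105. ]
centroid z97 [-20.9  48.6  97. ]
rack [26.8 72.9 53. ]
rack [ 26.1 -76.7  53. ]
rack [-39.4 -76.2  53. ]
rack [-39.7  72.6  53. ]
[286.7995015  215.59830045] [286.85196027 220.49077033]
```

View pics/w9c.png

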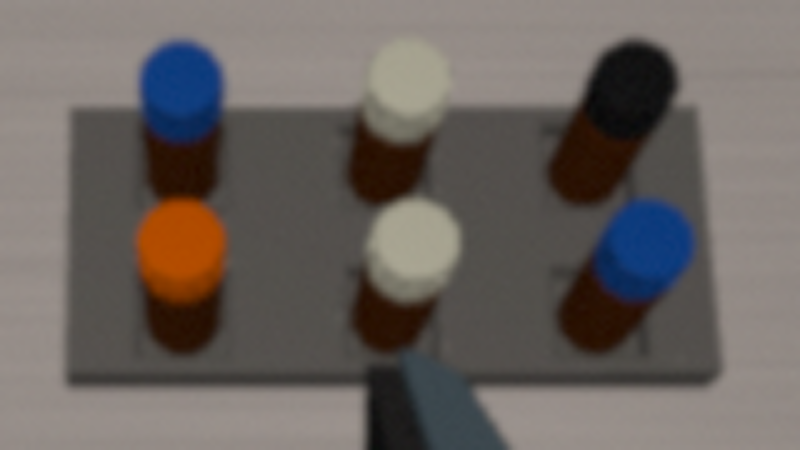

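```bash
python3 - <<'E'
from h import *
V=CAB+C@[-22,48,96]; R=np.c_[UP,-YC,-N]
plan(V+90*N,R); print(-98*N/400/6)
E
```

```text
rows 2.6383091292604357 dp [ -23.1   18.1 -101.4] rv [0.53 0.21 0.09] total shares [-0.0577  0.0451 -0.2534] [0.0118 0.0047 0.002 ]
[-0.01846654  0.01533121 -0.03303486]
```

{"name": "arm_command", "arguments": {
  "series": [-0.0192,0.015,-0.0845,0.004,0.0016,0.0007,-0.0192,0.015,-0.0845,0.004,0.0016,0.0007,-0.0192,0.015,-0.0845,0.004,0.0016,0.0007,-0.0185,0.0153,-0.033,0,0,0,-0.0185,0.0153,-0.033,0,0,0,-0.0185,0.0153,-0.033,0,0,0,-0.0185,0.0153,-0.033,0,0,0,0,0,0,0,0,0,0,0,0,0,0,0]
}}

```text
time_s: 10.32
ee_pos: [506.9, 158.2, 115.4]
ee_rot: [-180.0, -36.0, 140.3]
force: [0.2, 0.3, 0.2]
gripper_width: 36.6
```

```bash
python3 - <<'E'
from h import *
import cv2
addw(); f=CAM["wrist"][3]; cv2.imwrite("pics/wrist10.png",cv2.resize(f[:,:,::-1],None,fx=1.4,fy=1.4))
V=CAB+C@[-22,48,96]; R=np.c_[UP,-YC,-N]
p,r,s=pose();print(s["force"]);plan(V-8*N,R)
for x in (-25,-22,-19): print(proj("wrist",CAB+C@[x,48,105])*1.4)
E
```

```text
[ 1.00625791 -0.60961995  0.39979661]
rows 0.8211193729212043 dp [-15.6  12.5 -26. ] rv [-0.02  0.01  0.  ] total shares [-0.039   0.0313 -0.0651] [-0.0004  0.0001  0.0001]
[399.69755882 346.60064452]
[399.69971642 339.43043971]
[399.70185383 332.32732944]
```

View pics/wrist10.png

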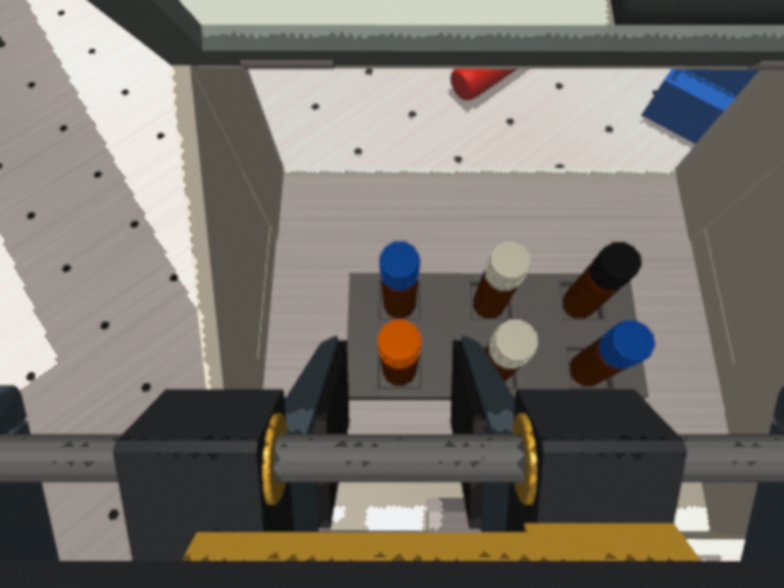

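{"name": "arm_command", "arguments": {
  "series": [-0.013,0.0104,-0.0217,0,0,0,-0.013,0.0104,-0.0217,0,0,0,-0.013,0.0104,-0.0217,0,0,0,0,0,0,0,0,0,0,0,0,0,0,0]
}}

```text
time_s: 10.78
ee_pos: [488.3, 170.8, 87.0]
ee_rot: [-179.7, -36.3, 140.1]
force: [0.2, -0.1, -0.4]
gripper_width: 36.6
```

{"name": "arm_command", "arguments": {
  "series": [0,0,0,0,0,0,0,0,0,0,0,0,0,0,0,0,0,0,0,0,0,0,0,0,0,0,0,0,0,0,0,0,0,0,0,0,0,0,0,0,0,0],
  "hand": 0,
  "newtons": 15
}}

```text
time_s: 11.37
ee_pos: [489.4, 170.6, 87.7]
ee_rot: [-179.8, -36.2, 140.2]
force: [0.0, 0.3, 1.1]
gripper_width: 16.8
```

```bash
python3 - <<'E'
from h import *
import cv2
addw(); f=CAM["wrist"][3]; cv2.imwrite("pics/wrist11.png",cv2.resize(f[:,:,::-1],None,fx=1.4,fy=1.4))
p,r,s=pose();print(s["force"],s["gripper_width"],C.T@(p-CAB))
E
```

```text
[0.15178805 0.40596712 1.91083348] 16.799766042119803 [-15.43463084  49.35724603  87.69010978]
```

View pics/wrist11.png

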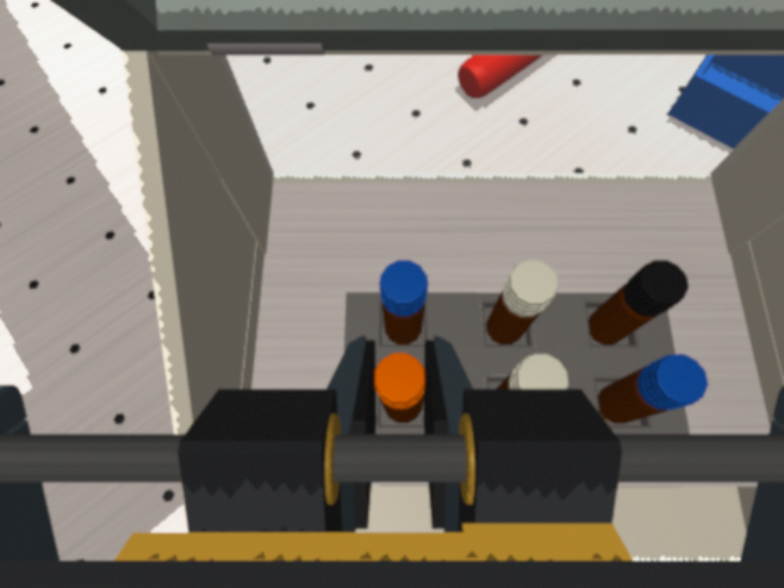

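```bash
python3 - <<'E'
from h import *
import kin
P=kin.fit().x
p0,r0,s=pose()
lo=np.array([-177.97,-48.28,12.27,-77.06,2.81,-146.56]);hi=np.array([177.97,115.42,149.76,257.06,150.46,146.56])
def ik(p,R,q0):
    def f(q):
        *_,pp,Rm=kin.fk(q,P,True)
        return np.r_[(pp-p)/10,(Ro.from_matrix(R)*(Rm*kin.ax([0,0,1],90)).inv()).as_rotvec()*10]
    r=least_squares(f,q0,bounds=(lo,hi)); return r.x,np.abs(r.fun).max()
R=r0.as_matrix(); q=np.array(s["qpos"])
print(np.round(ik(p0,R,q)[0],1),np.round(q,1))
for yaw in (0,-20,-40,-60,-80):
    Rt=Ro.from_euler("z",yaw,degrees=True).as_matrix()@R
    print(yaw,[ (np.round(a,1),round(b,3)) for a,b in [ik(np.array([515,-259,z])-8*0-0*Rt[:,2],Rt,q+[-25,0,0,0,0,-25-yaw]) for z in (103,200)]])
E
```

```text
[  2.5  33.5  92.5  23.5  83.2 -56.7] [  2.5  33.5  92.5  23.5  83.2 -56.7]
0 [(array([-30.9,  43.2,  70.1,   5.2, 102.6, -81.6]), np.float64(0.0)), (array([-30.9,  39.6,  63.1,   5.5, 113.2, -80.6]), np.float64(0.0))]
-20 [(array([-36. ,  41.4,  73.9,  13.8,  98.4, -68.4]), np.float64(0.0)), (array([-36. ,  37.5,  67. ,  14.4, 108.8, -65.7]), np.float64(0.0))]
-40 [(array([-40.8,  38.2,  80.5,  21.7,  91.1, -56.4]), np.float64(0.0)), (array([-40.8,  33.9,  73.8,  22.1, 101.2, -52.3]), np.float64(0.0))]
-60 [(array([-44.8,  33.9,  89. ,  29.2,  81.3, -45.9]), np.float64(0.0)), (array([-44.8,  29.1,  82.4,  28.8,  91.3, -40.3]), np.float64(0.0))]
-80 [(array([-47.7,  29. ,  98.5,  36.7,  69.8, -36.4]), np.float64(0.0)), (array([-47.7,  23.6,  91.9,  34.8,  79.7, -29.1]), np.float64(0.0))]
```

{"name": "arm_command", "arguments": {
  "series": [0,0,0.0125,0,0,0,0,0,0.0125,0,0,0,0,0,0.025,0,0,0,0,0,0.05,0,0,0,0,0,0.06,0,0,0,0,0,0.06,0,0,0,0,0,0.05,0,0,0,0,0,0.03,0,0,0,0,0,0,0,0,0]
}}

```text
time_s: 12.17
ee_pos: [490.3, 170.7, 210.4]
ee_rot: [179.9, -36.0, 140.3]
force: [0.4, 0.3, -0.7]
gripper_width: 16.9
```

```bash
python3 - <<'E'
from h import *
import cv2
cams();addw(); f=CAM["wrist"][3]; cv2.imwrite("pics/wrist12.png",cv2.resize(f[:,:,::-1],None,fx=1.,fy=1.))
cv2.imwrite("pics/scene12.png",cv2.resize(CAM["scene"][3][60:300,130:420,::-1],None,fx=2.5,fy=2.5))
p,r,s=pose();print(s["force"],s["gripper_width"],p)
E
```

```text
[-0.17197724 -0.84639905  0.05166975] 17.234791834383188 [488.68082858 170.41621773 206.6481239 ]
```

View pics/wrist12.png

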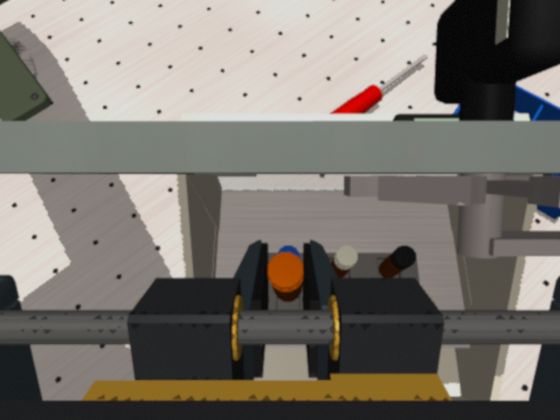

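View pics/scene12.png

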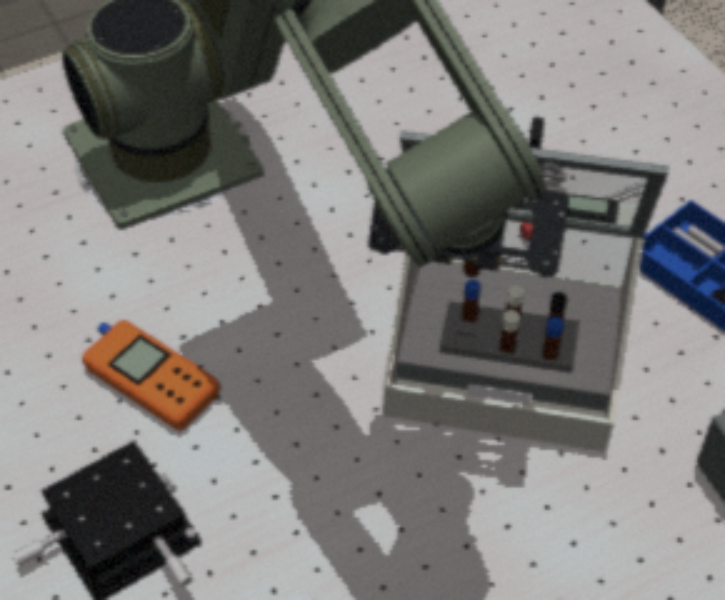

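{"name": "arm_command", "arguments": {
  "series": [0.003,-0.02,0,0,0,0,0.003,-0.05,0,0,0,0,0.003,-0.08,0,0,0,0,0.003,-0.08,0,0,0,0,0.003,-0.08,0,0,0,0,0.003,-0.08,0,0,0,0,0.003,-0.08,0,0,0,0,0.003,-0.08,0,0,0,0,0.003,-0.08,0,0,0,0,0.003,-0.08,0,0,0,0,0.003,-0.08,0,0,0,0,0.003,-0.08,0,0,0,0,0.003,-0.08,0,0,0,0,0.003,-0.06,0,0,0,0,0.003,-0.04,0,0,0,0,0.003,-0.016,0,0,0,0,0,0,0,0,0,0,0,0,0,0,0,0]
}}

```text
time_s: 13.82
ee_pos: [508.1, -255.4, 206.8]
ee_rot: [-179.8, -36.4, 140.2]
force: [0.1, 0.7, -0.4]
gripper_width: 16.7
```

```bash
python3 - <<'E'
from h import *
import cv2
cams();addw(); f=CAM["wrist"][3]; cv2.imwrite("pics/wrist13.png",cv2.resize(f[:,:,::-1],None,fx=1.4,fy=1.4))
cv2.imwrite("pics/scene13.png",cv2.resize(CAM["scene"][3][160:340,80:330,::-1],None,fx=3,fy=3,interpolation=cv2.INTER_CUBIC))
cv2.imwrite("pics/side13.png",cv2.resize(CAM["side"][3][80:260,260:480,::-1],None,fx=3,fy=3,interpolation=cv2.INTER_CUBIC))
p,r,s=pose();print(s["force"],s["gripper_width"],p)
v=p+[6.3,-3.1,0]; z=75+p[2]-87.5
print("vial exp",v,z,[(n,proj(n,[v[0],v[1],z+h])) for n in CAM for h in(-30,30)])
E
```

```text
[ 0.38668876 -0.53258783 -0.01619286] 17.02106738866133 [ 508.35347697 -254.66309109  207.61244954]
vial exp [ 514.65347697 -257.76309109  207.61244954] 195.11244953660793 [('scene', array([168.06463265, 238.17987485])), ('scene', array([163.49212297, 223.76948182])), ('side', array([348.5185092 , 163.69630794])), ('side', array([350.84589536, 150.07956618])), ('wrist', array([288.8154611 , 289.35666418])), ('wrist', array([289.50013231, 270.7524539 ]))]
```

View pics/wrist13.png

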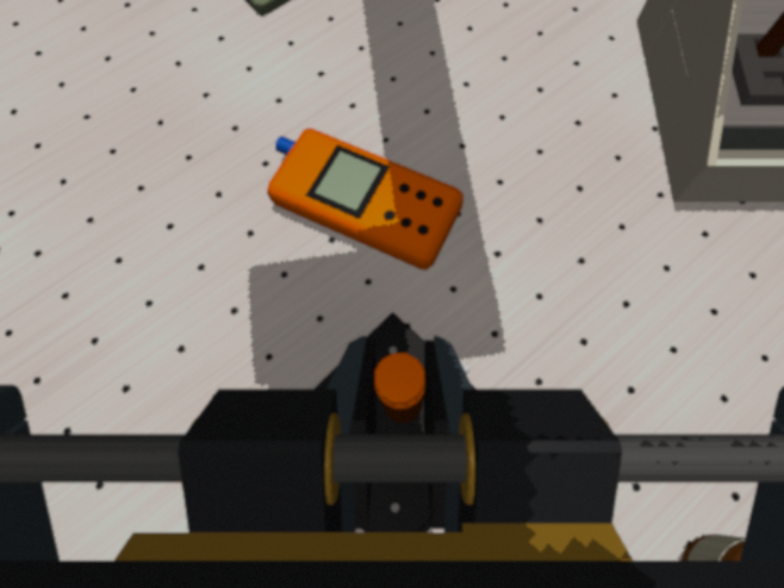

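View pics/scene13.png

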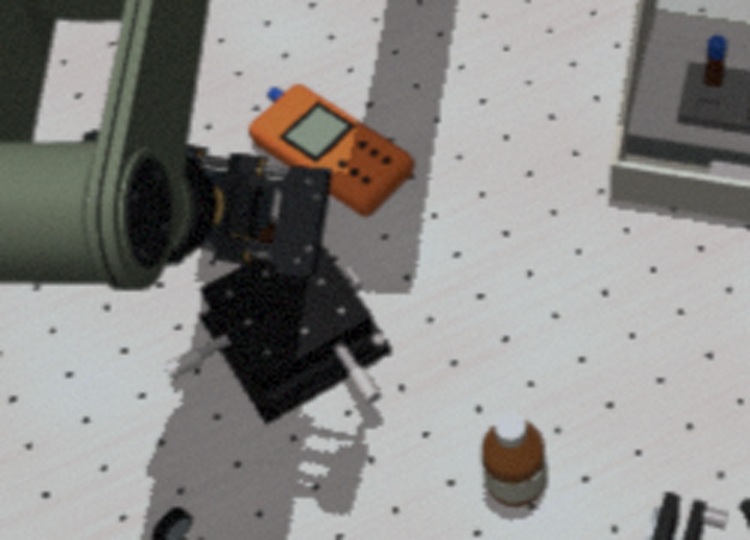

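View pics/side13.png

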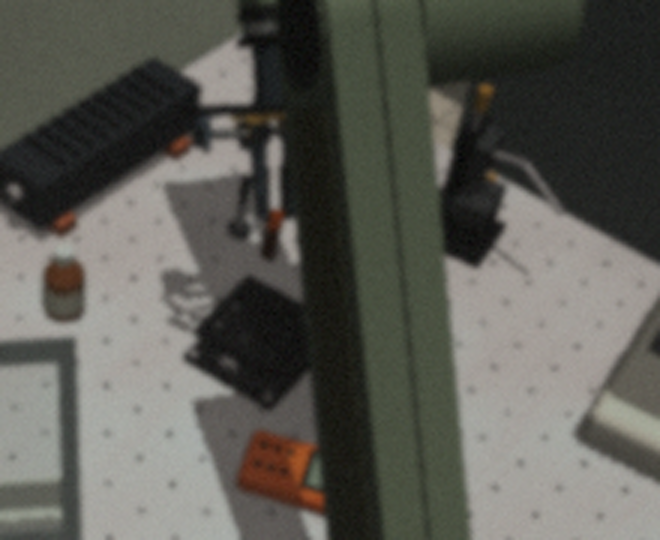

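```bash
python3 - <<'E'
from h import *
cams();addw()
print("stage corner wrist",onz("wrist",(393.5/1.4-.5,315.5/1.4-.5),60))
e=lambda x,y:px((80,160),3,x,y)
for a in ((203,290),(385,348),(270,422)): print("scene",onz("scene",e(*a),60 if a[0]!=270 else 60))
p,r,s=pose();print(p)
E
```

```text
stage corner wrist [ 450.75419908 -214.24626516   60.        ]
scene [ 467.74151344 -316.16056736   60.        ]
scene [ 593.86162906 -201.34771402   60.        ]
scene [ 612.08052789 -310.68257343   60.        ]
[ 508.44445701 -254.98085867  207.83561371]
```

{"name": "arm_command", "arguments": {
  "series": [0,-0.002,-0.03,0,0,0,0,-0.002,-0.06,0,0,0,0,-0.002,-0.07,0,0,0,0,-0.002,-0.05,0,0,0,0,0,-0.025,0,0,0,0,0,-0.01,0,0,0,0,0,0,0,0,0,0,0,0,0,0,0]
}}

```text
time_s: 14.78
ee_pos: [508.8, -259.2, 110.3]
ee_rot: [-179.8, -36.2, 140.2]
force: [0.2, 0.7, 0.3]
gripper_width: 17.2
```

```bash
python3 - <<'E'
from h import *
import cv2
cams();addw(); f=CAM["wrist"][3]; cv2.imwrite("pics/wrist14.png",cv2.resize(f[190:400,180:400,::-1],None,fx=2.7,fy=2.7))
cv2.imwrite("pics/scene14.png",cv2.resize(CAM["scene"][3][180:300,110:270,::-1],None,fx=4.5,fy=4.5,interpolation=cv2.INTER_CUBIC))
cv2.imwrite("pics/side14.png",cv2.resize(CAM["side"][3][120:240,290:420,::-1],None,fx=4.5,fy=4.5,interpolation=cv2.INTER_CUBIC))
for i in range(3):
    p,r,s=pose();print(s["force"],s["gripper_width"],p)
E
```

```text
[-0.76069841  0.01424282 -0.30975785] 17.25938696870626 [ 508.95009699 -259.33928721  110.69978117]
[-0.76069841  0.01424282 -0.30975785] 17.25938696870626 [ 508.95009699 -259.33928721  110.69978117]
[-0.76069841  0.01424282 -0.30975785] 17.25938696870626 [ 508.95009699 -259.33928721  110.69978117]
```

View pics/side14.png

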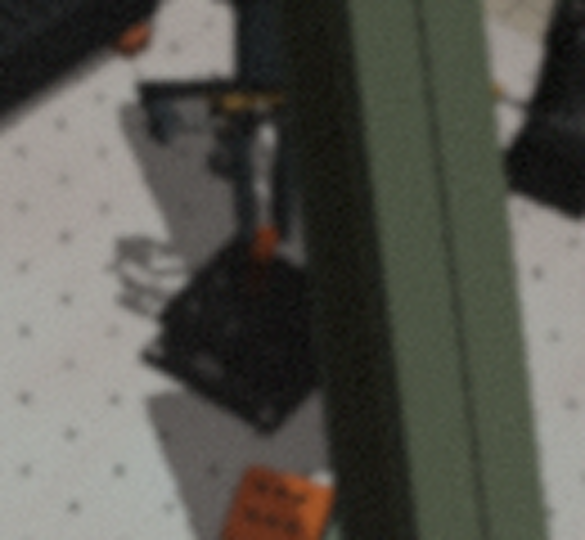

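View pics/wrist14.png

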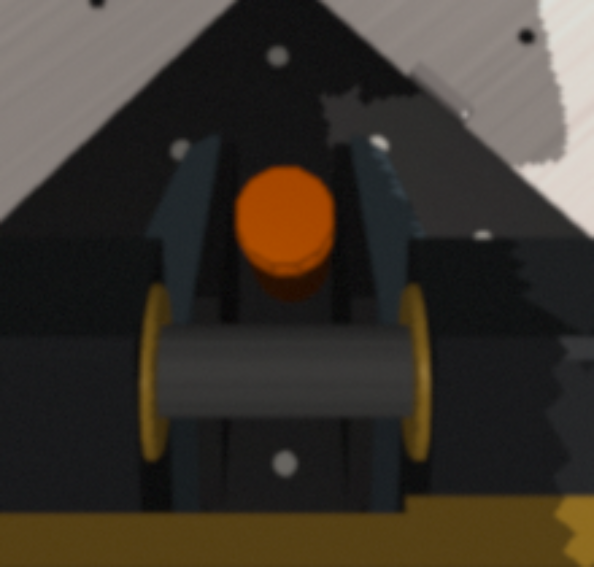

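```bash
python3 - <<'E'
from h import *
addw()
w=lambda x,y:px((180,190),2.7,x,y)
for a in((278,57),(180,150),(378,145),(285,463),(483,238)): print(a,onz("wrist",w(*a),60).round(1))
E
```

```text
(278, 57) [ 469.8 -230.    60. ]
(180, 150) [ 473.3 -264.9   60. ]
(378, 145) [ 504.2 -225.7   60. ]
(285, 463) [ 546.6 -291.4   60. ]
(483, 238) [ 538.1 -221.5   60. ]
```

{"name": "arm_command", "arguments": {
  "series": [0,0,-0.004,0,0,0,0,0,-0.004,0,0,0,0,0,-0.004,0,0,0,0,0,-0.002,0,0,0,0,0,0,0,0,0,0,0,0,0,0,0]
}}

```text
time_s: 15.48
ee_pos: [508.3, -259.0, 103.8]
ee_rot: [-179.8, -36.3, 140.2]
force: [1.0, -0.1, 0.2]
gripper_width: 17.1
```

{"name": "arm_command", "arguments": {
  "series": [0,0,-0.002,0,0,0,0,0,-0.002,0,0,0,0,0,0,0,0,0,0,0,0,0,0,0]
}}

```text
time_s: 15.82
ee_pos: [508.4, -259.0, 102.6]
ee_rot: [-179.8, -36.2, 140.2]
force: [0.3, 1.0, 3.0]
gripper_width: 16.8
```

```bash
python3 - <<'E'
from h import *
p,r,s=pose();print(s["force"],s["gripper_width"],p)
E
```

```text
[0.30603726 0.98907309 2.9979199 ] 16.844138990749403 [ 508.38732986 -259.00346219  102.63598749]
```

{"name": "arm_command", "arguments": {
  "series": [0,0,-0.0012,0,0,0,0,0,0,0,0,0,0,0,0,0,0,0]
}}

```text
time_s: 16.07
ee_pos: [508.4, -258.9, 102.6]
ee_rot: [-179.8, -36.2, 140.2]
force: [-0.1, 0.9, 5.4]
gripper_width: 17.1
```

```bash
python3 - <<'E'
from h import *
import cv2
p,r,s=pose();print(s["force"],s["gripper_width"],p)
cams(); addw()
p,r,s=pose();print(s["force"],s["gripper_width"],p)
cv2.imwrite("pics/scene15.png",cv2.resize(CAM["scene"][3][200:290,130:230,::-1],None,fx=6,fy=6,interpolation=cv2.INTER_CUBIC))
E
```

```text
[-0.10311504  0.87757967  5.42529762] 17.070307379230997 [ 508.39057741 -258.9061739   102.56045037]
[-0.47631804 -0.88455014  5.53946416] 16.900354857115605 [ 508.36865314 -258.9068867   102.55182881]
```

View pics/scene15.png

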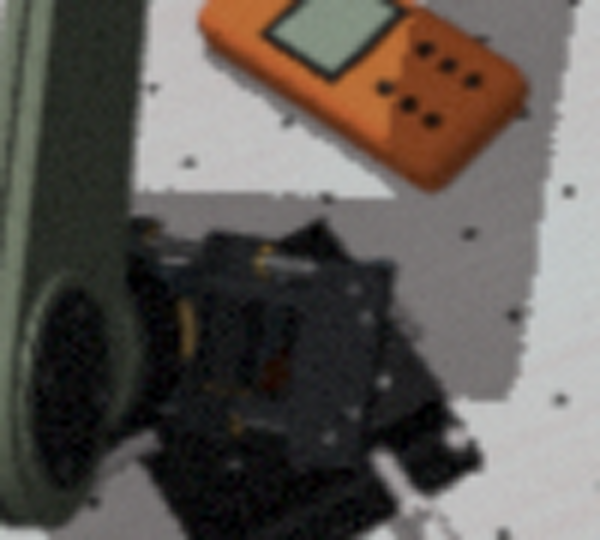

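{"name": "arm_command", "arguments": {
  "series": [0,0,0.001,0,0,0,0,0,0,0,0,0]
}}

```text
time_s: 16.38
ee_pos: [508.4, -259.0, 102.6]
ee_rot: [-179.8, -36.2, 140.2]
force: [-0.1, 0.5, 3.6]
gripper_width: 17.0
```

{"name": "arm_command", "arguments": {
  "series": [0,0,0,0,0,0,0,0,0,0,0,0,0,0,0,0,0,0,0,0,0,0,0,0],
  "hand": 0.45
}}

```text
time_s: 16.72
ee_pos: [508.3, -259.1, 101.7]
ee_rot: [-179.7, -36.3, 140.1]
force: [0.0, 0.3, 0.7]
gripper_width: 40.4
```

```bash
python3 - <<'E'
from h import *
import cv2
addw(); f=CAM["wrist"][3]; cv2.imwrite("pics/wrist16.png",cv2.resize(f[190:400,180:400,::-1],None,fx=2.7,fy=2.7))
p,r,s=pose();print(s["force"],s["gripper_width"],p)
E
```

```text
[ 0.57364451 -0.45832953  0.95879454] 40.39978187982189 [ 508.30193646 -259.092284    101.7587523 ]
```

View pics/wrist16.png

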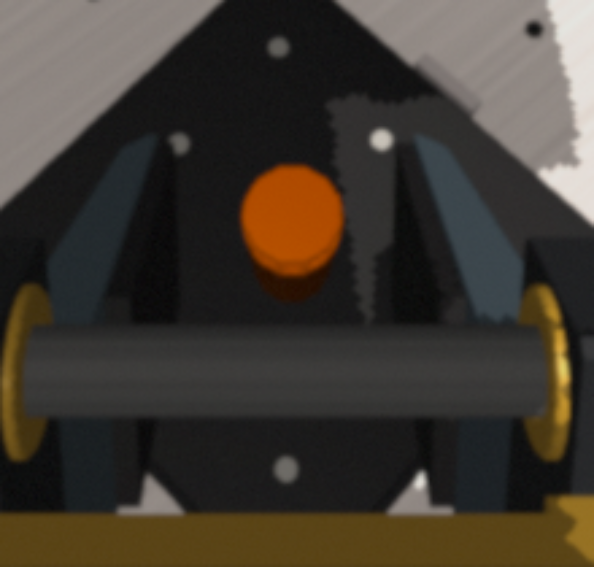

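{"name": "arm_command", "arguments": {
  "series": [0.0113,-0.0094,0.0202,0,0,0,0.0113,-0.0094,0.0202,0,0,0,0.0226,-0.0188,0.0405,0,0,0,0.0226,-0.0188,0.0405,0,0,0,0.0226,-0.0188,0.0405,0,0,0,0.0226,-0.0188,0.0405,0,0,0,0,0,0.05,0,0,0,0,0,0.08,0,0,0,0,0,0.05,0,0,0,0,0,0,0,0,0,0,0,0,0,0,0]
}}

```text
time_s: 17.68
ee_pos: [554.0, -296.9, 255.7]
ee_rot: [-179.8, -36.1, 140.2]
force: [-0.4, -0.1, -1.2]
gripper_width: 41.1
```

```bash
python3 - <<'E'
from h import *
import cv2
cams();addw(); f=CAM["wrist"][3]; cv2.imwrite("pics/wrist17.png",f[:,:,::-1])
cv2.imwrite("pics/scene17.png",cv2.resize(CAM["scene"][3][60:340,80:420,::-1],None,fx=2.1,fy=2.1,interpolation=cv2.INTER_CUBIC))
cv2.imwrite("pics/side17.png",cv2.resize(CAM["side"][3][80:330,180:440,::-1],None,fx=2.4,fy=2.4,interpolation=cv2.INTER_CUBIC))
p,r,s=pose();print(s["force"],s["gripper_width"],p)
for n in("scene","side"):
    print(n,[proj(n,[514.6,-262,z]).round(1) for z in(60,120)])
E
```

```text
[ 0.84001464 -0.65704376 -0.26581413] 40.86704137344038 [ 553.22664923 -296.44338041  253.4127347 ]
scene [array([173.7, 261.5]), array([169.7, 249. ])]
side [array([345.6, 185. ]), array([347.7, 172.8])]
```

View pics/wrist17.png

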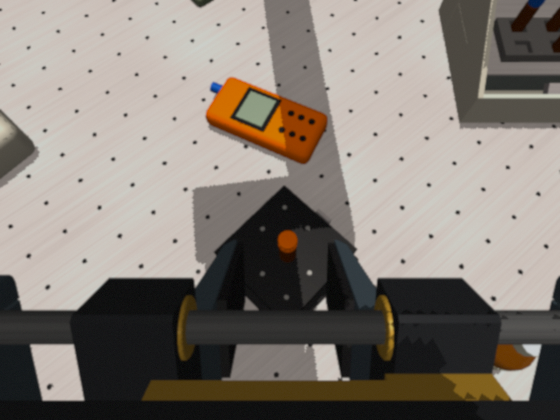

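View pics/scene17.png

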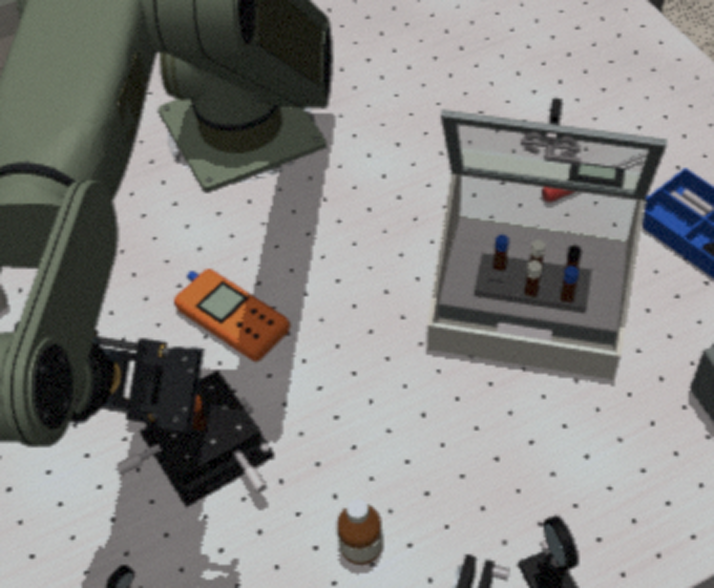

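View pics/side17.png

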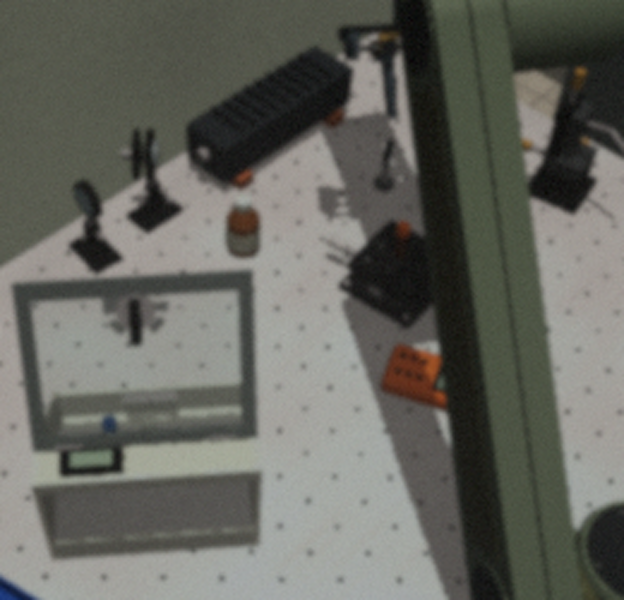

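{"name": "arm_command", "arguments": {
  "series": [0,0,0,0,0,0,0,0,0,0,0,0,0,0,0,0,0,0]
}}

```text
time_s: 18.08
ee_pos: [553.4, -296.6, 254.4]
ee_rot: [-179.7, -36.3, 140.1]
force: [0.3, 0.9, -0.2]
gripper_width: 41.4
```

```bash
python3 - <<'E'
from h import *
cams();addw()
c=onz("wrist",(287.5,241),116); cr=[onz("wrist",u,60) for u in((284,206),(287,296),(262,273),(309.5,272.5),(284.5,187))]
print(c.round(1),[x.round(1) for x in cr])
print("scene cap",onz("scene",px((80,60),2.1,200,408),112).round(1),"tri",tri(("wrist",(287.5,241)),("side",px((180,80),2.4,403,230))))
print("screw-pair centre",((cr[0]+cr[1])/2).round(1))
X=[tri(("side",px((180,80),2.4,*a)),("scene",px((80,60),2.1,*b)))[0] for a,b in (((251,271),(444,113)),((14,284),(664,143)))]
for x in X: v=C.T@(x-HINGE); print("door deg",np.degrees(np.arctan2(v[2],-v[0]))+36, x[2])
E
```

```text
[ 514.4 -262.7  116. ] [array([ 468.7, -229.6,   60. ]), array([ 547.2, -290.6,   60. ]), array([ 512.1, -295.6,   60. ]), array([ 543.6, -256.8,   60. ]), array([ 451.2, -214.4,   60. ])]
scene cap [ 529.2 -255.2  112. ] tri (array([ 512.70630778, -261.43239797,  108.44994933]), [np.float64(0.11051532224610838), np.float64(0.11051532224634181)])
screw-pair centre [ 508.  -260.1   60. ]
door deg 100.68671091078271 351.7065322575643
door deg 100.32099321009717 351.6493778383958
```

```bash
python3 -c "
from workcell import env
print(env.job_done()); print(env.state()['time_s'])"
```

```text
the job is handed in; nothing more can be done
None
the job is handed in; nothing more can be done
```

I pushed the knob in, turned it about 90° anticlockwise and lifted the door to its stop. Then I took the orange-capped vial by its cap and stood it on the stage plate. I handed the job in at about 18 s of the 64 s, but it reports no verdict.

**Last checks before handing in:**
- **Door:** it stands by itself at about 100° (1.75 rad), triangulated from the scene and side cameras.
- **Vial:** it is upright and released, about 6 mm from the plate's centre (vial near x 514, y -262; centre near x 508, y -260, from the plate's screws). When I lowered it, the contact force rose to about 5 N at the expected height, so its base is on the plate.
- **Everything else:** the five other vials are still in their pockets and the meter, bottle, lens and screwdriver look unmoved. The gripper is clear of everything.

**Readings that disagreed:**
- The scene camera put the cap about 15 mm further out in x and 6 mm off in y. The gripper covers part of the cap in that view, so I went by the wrist and side cameras, which agree within about 2 mm.
- Two readings of the rack's position differed by about 4 mm. A close wrist view before the grasp settled where the vial stood.
- The white mark on the knob pointed the other way from the description, but turning it anticlockwise did free the door.

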